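# Re-hang the lift-off door of a test enclosure

## Task

Take the yellow-framed door out of the leaning rack - lift it, swing its foot out over the retaining lip and lower it out from under the top keepers, without forcing it - then hang it on the test enclosure: gently lower both its knuckles together onto the two hinge pins, without forcing, fully home (it may sag a little in their play), and leave it closed across the front (roughly parallel to it) and let go. Do not drop it onto the pins, and leave the other things on the bench where they are.

Things in the scene. Friction and masses are not known exactly. Their poses are not given: they have to be found in the camera images.
- door: Loose door, 0.3 kg: yellow-framed clear panel, 8 mm thick (x), 150 wide (y), 120 high (z). Origin: centre of its bottom edge, mid-thickness; z up the panel. Black grip tab centred on the top edge (z 120 to 162); two hinge knuckles at the +y edge. Starts leaning in the rack 22 degrees from upright, top towards the robot, its x and y like the rack's n and y (see rack).
- tab (a point): Middle of the grip tab, at (0, 0, 144) mm of the door. Tab: 12 mm thick (door x), 50 wide (y), 42 high; both broad faces free to grip, fingers pointing down the panel; nothing else within 40 mm of its middle along y.
- knuckle_low (a point): Lower end of the lower knuckle's bore, at (0, 90, 12) mm of the door. Each knuckle is a steel tube along the door's z, outside 20 mm, bore 13 mm, 20 mm long.
- knuckle_high (a point): Lower end of the upper knuckle's bore, at (0, 90, 92) mm of the door; same tube as the lower.
- rack: Fixed blue rack, 150 mm wide, 230 high. Origin on the bench, z up, x away from the robot (the way out). Two rails (22 mm wide, y = +-58, open between) lean 22 degrees to -x. From rack_foot, u = (-sin22, 0, cos22) runs up the rails, n = (cos22, 0, sin22) out of them. The door stands on ledges (u = 0), its back on the rails (n = 0); top edge at u = 120.
- rack_foot (a point): The point u = 0, n = 0 at mid-width, at (0, 0, 90) mm of the rack. Steel base plate below: x -105 to 55 mm, 10 thick.
- lip (a point): Top of the red retaining lips at mid-width (u = 12, n = 13 mm). A lip stands on each ledge in front of the door's foot: n 11 to 15, up to u = 12. Lift the door 14 to 20 mm, then swing its foot out 8 to 12 degrees (leaning some 31) with its top still in the keepers.
- keeper (a point): Lower edge of the red keepers at mid-width (u = 111, n = 18 mm). One per rail hooks over the door's top edge: front strip n 16 to 20 from u = 111 up, roof underside at u = 142; slot 16 mm wide. Once the foot is out over the lip, let the door down some 34 mm along its own plane to free its top edge, then take it away along n.
- enclosure: Fixed test enclosure, aluminium frame and clear walls, 145 mm high, filling x 16 to 186, y -100 to 115 mm. Origin on the bench under the middle of the closed door, z up, open front at -x (to the robot). Hung and closed, the door has the same axes, its origin at (0, 0, 30) mm here. Two brackets at its front, +y side, each carry an upright hinge pin.
- pin_low (a point): Foot of the lower pin, on its bracket's top, at (0, 90, 42) mm of the enclosure; the lower knuckle's end rests here when home. Pins: brass, 9 mm diameter, round tip, 22.5 mm tall. Brackets: 16 mm wide, 8 thick.
- pin_high (a point): Foot of the upper pin, at (0, 90, 122) mm of the enclosure; the upper knuckle's end rests here when home. From the lower pin's tip to the upper bracket's underside is 49 mm: bring the door in from the front, raised some 30 mm, then lower it.
- decade_box: Bystander, loose: cream resistance box 90 x 70 x 45 mm with four black knobs on top (59 mm high in all). Origin at the centre of its underside.
- multimeter: Bystander, loose: orange hand multimeter lying flat, 130 x 65 x 36 mm. Origin at the centre of its underside.
- parts_tub: Bystander, loose: pale tub with a blue lid, 96 x 76 x 49 mm. Origin at the centre of its underside.
- screwdriver: Bystander, loose: red-handled screwdriver lying flat, 170 mm long. Handle towards its -x.
- terminal_jar: Bystander, loose: amber jar, 56 mm diameter, 65 mm high. Origin at the centre of its underside.
- plug_adapter: Bystander, loose: white plug adapter block, 60 x 50 x 35 mm. Origin at the centre of its underside.
Not all that is in view belongs to the job. There is more than one size of the door; the job needs the larger.

How it is judged:
By the outcome, as a careful person would: the job done as asked, in the order asked, and still so for the second after the job is handed in, with the robot touching nothing.
It also fails if it takes over 56 s, if anything falls off the work surface, if the arm or the gripper's body presses on something with over 40 N, if the wrist force passes 120 N, or if a joint passes its speed limit or range.

## Robot

A 7-joint arm with a two-finger parallel gripper is mounted at the origin on the work surface. World frame = base frame: x ahead of the robot, y to its left, z up, the work surface at z = 0. Lengths are in m, angles in degrees, forces in N, time in s.
With the tool pointing down it reaches from about 0.425 to 0.875 m from the base axis. Payload 9.9 kg.
Tool frame: the origin (TCP) lies at the very end of the fingers, on their centre line; the grasp point (between the pads) lies 19 mm behind it; z points along the fingers, y is the direction in which the jaws open and shut (so a half turn about z gives the same grasp; the last joint's range is limited). The gripper opens to 85 mm and grips with 20 to 120 N. Pads are 22 mm wide; open, the fingers measure 114 mm over their backs; the gripper's body (76 mm by 85 mm) begins 54 mm behind the grasp point. The pads swing forward as they close: fully open they stand 13 mm farther back than shut.
Start: joints at [64.125, 32.985, 1.427, 82.34, -0.859, 64.687, -3.237], TCP at [0.243, -0.63, 0.231] pointing down, gripper open.
Joint ranges: [-157.87, 157.87], [-19.46, 123.44], [-87.15, 90], [11.01, 140.99], [-62.26, 242.26], [9.8, 113.94], [-161.44, 161.44]. Speed limits (degrees/s): [127.2, 127.2, 172.46, 172.46, 180, 180, 180].

## Interface

Orientations are given as a 3x3 rotation matrix whose columns are the frame's x, y, z axes.
In Python, from plant import ctrl, grab_frame, workorder, masks_of gives the robot as it stands. The module is installed in compiled form; this text tells all that it offers.
- The arm moves only by the tool servo_tool, never from a script. Its argument "series" is one flat list of numbers, 6 for each row, row after row: the shift along the tool's x, y, z in m, then the turn, a rotation vector about the tool's x, y, z in rad. A call has 1 to 20 rows; each row shifts and turns the pose as measured when the row begins, along the tool's axes as they then stand; what a row does not reach is not made up. A row lasts 1/12 s, in which the tool goes at most 41.7 mm and 7.16 degrees, less where a joint would pass 70% of its speed; a pose out of reach is approached as far as the arm can. A call is refused whole if a number of a shift passes 0.0417 or a number of a turn 0.125, either way. A call with a gripper value outside its range is refused whole. "fingers" is the finger opening in m, from 0 to 0.0854, set as the call begins (left out, the last holds). The fingers move at their own pace and stop on an object; "newtons" is the grip in N (left out, the last holds). Time passes only in rows, so rows that do not move let the fingers close. It gives the time, the measured TCP pose, the force and the opening at its end, in the units of the state.
- ctrl.observe(): the state, without advancing time (a new reading comes with each control period).
- grab_frame(name): name is "scene" or "top" or "wrist"; returns a dict with "color" (420x560x3 uint8, red, green, blue), "z_map" (420x560 float32, m along the optical axis (not along the pixel's ray), 0 where there is no reading), "fov_y" (degrees; the focal length in pixels is half the picture's height over the tangent of half this angle, whatever the lens; pixels are square), "cx", "cy" (the principal point, pixels), "world_to_cam" (4x4, takes a point from world to camera coordinates). Camera axes: x right, y down, z forward; pixel columns grow to the right and rows downward; lengths in m; the calibration is good to about 2 mm. A picture is of the moment at which its call begins.
- workorder.job_done(): hands the job in, once; it reports no verdict.
Trained networks look in the newest picture that a camera, given by its name, has taken for a name from the list of things; names that differ only in an ending like _2 or _b are one class to them, and where a whole thing is asked for, a point or a joint stands for the part that bears it (a point fixed in the world has none). Each returns a list of dicts, best first, with "confidence" (0 to 1); they miss things now and then, are a little off and sometimes report something else, mostly with a low value. They report only what shows in the picture. A call takes as long as a camera call. They do not tell look-alikes from the thing itself.
- masks_of(camera, name): "pixels" (420x560 bool, what is visible of it) and "bbox" ([centre column, centre row, width, height] in pixels, round what is visible of it).
The state is a dict: "t": time; "joint_positions": joint angles; "joint_velocities": joint speeds; "tau": joint torques, N m; "ee_pos": TCP position; "orientation": TCP orientation; "contact_force": force on the tool from outside, world axes, zero at the start; "wrist_torque": the same for the moment, N m; "width": finger opening in m.
Only numpy, scipy, OpenCV 4.12 (cv2) and the standard library are available. Lean on these libraries where they do the work, as an engineer would, in place of code of your own. Each camera call takes 0.05 s, during which the arm holds its last target.

## Working session

There is one attempt and no reset: what is moved stays moved. The work goes in short steps, Python scripts to look and compute and a tool call to move; the robot and the scene stay as the last step left them, time stands still between calls to the robot, and variables do not carry over. Pictures are saved under pics/ and viewed, and the job is handed in when it is done.

Besides the shell and the picture viewer there is one more tool, called after "Request:" as a command line: name --argument value ..., lists and objects as JSON in quotes. servo_tool: Moves the arm, as the interface text tells. Its arguments: {"type":"object","properties":{"series":{"type":"array","items":{"type":"number"}},"fingers":{"type":"number"},"newtons":{"type":"number"}},"required":["series"]}

```bash
mkdir -p pics; cat > h.py <<'E'
import numpy as np, cv2
from plant import ctrl, grab_frame, workorder, masks_of
np.set_printoptions(precision=4,suppress=True)
def K(f):
    fl=210/np.tan(np.radians(f['fov_y']/2)); return fl,f['cx'],f['cy']
def cloud(f):
    fl,cx,cy=K(f); z=f['z_map']; v,u=np.mgrid[0:420,0:560]
    p=np.stack([(u-cx)/fl*z,(v-cy)/fl*z,z],-1)
    T=np.linalg.inv(f['world_to_cam']); return p@T[:3,:3].T+T[:3,3]
def proj(f,P):
    fl,cx,cy=K(f); T=f['world_to_cam']; p=np.atleast_2d(P)@T[:3,:3].T+T[:3,3]
    return np.stack([p[:,0]/p[:,2]*fl+cx,p[:,1]/p[:,2]*fl+cy],-1)
def save(f,n): cv2.imwrite('pics/'+n,f['color'][:,:,::-1])
E
python3 - <<'E'
from h import *
s=ctrl.observe()
print(s)
for c in ['scene','top','wrist']:
    f=grab_frame(c); save(f,c+'0.png'); print(c,f['fov_y'],f['cx'],f['cy'],np.linalg.inv(f['world_to_cam']))
    np.savez(c+'0.npz',**f)
    for n in ['door','rack','enclosure','lip','keeper','pin_low','pin_high','tab','knuckle_high','knuckle_low']:
        try:
            print(n,[(round(m['confidence'],2),np.round(m['bbox'])) for m in masks_of(c,n)])
        except Exception as e: print(n,e)
E
```

```text
{'t': 0.0, 'joint_positions': array([64.1268, 33.0343,  1.4233, 82.3888, -0.8587, 64.6887, -3.2387]), 'joint_velocities': array([ 0.0602,  0.0238, -0.1823,  0.0267,  0.0072, -0.0046, -0.025 ]), 'tau': array([ -0.0005, -76.5762,   2.25  , -28.5956,   0.0151,   0.0129,
        -0.0001]), 'ee_pos': array([ 0.2425, -0.6294,  0.2304]), 'orientation': array([[ 0.9331,  0.3596, -0.0007],
       [ 0.3596, -0.9331,  0.0016],
       [-0.0001, -0.0018, -1.    ]]), 'contact_force': array([0.8752, 0.1944, 0.0041]), 'wrist_torque': array([ 0.0047, -0.0046, -0.0322]), 'width': 0.08567103681043961}
scene 57.94758208401822 281.64004801241316 210.42920647040427 [[-0.1011  0.6989 -0.7081  1.3386]
 [ 0.9949  0.0673 -0.0756  0.1116]
 [-0.0052 -0.7121 -0.7021  0.9389]
 [ 0.      0.      0.      1.    ]]
door [(0.93, array([289., 294.,  51.,  42.])), (0.9, array([360., 216.,  67.,  55.]))]
rack [(0.82, array([350., 232.,  69.,  86.])), (0.32, array([150., 212.,  18.,  15.]))]
enclosure [(0.83, array([190., 252.,  96.,  82.]))]
lip [(0.86, array([348., 230.,  70.,  87.]))]
keeper [(0.81, array([349., 231., 
[... 941 characters left out ...]
 160.,  90.,  83.]))]
pin_high [(0.96, array([379., 160.,  91.,  82.])), (0.71, array([201., 210.,  78.,  66.]))]
tab [(0.73, array([270., 147.,  46.,  44.])), (0.67, array([193., 199.,  78.,  26.]))]
knuckle_high [(0.8, array([269., 145.,  46.,  46.])), (0.59, array([193., 199.,  78.,  28.]))]
knuckle_low [(0.76, array([269., 147.,  47.,  44.])), (0.66, array([194., 199.,  79.,  26.]))]
wrist 68.61823789393793 277.70815522891047 208.12182162265447 [[ 0.3598 -0.8856 -0.2938  0.319 ]
 [-0.933  -0.3415 -0.1134 -0.5997]
 [ 0.0001  0.3149 -0.9491  0.3729]
 [ 0.      0.      0.      1.    ]]
door []
rack []
enclosure []
lip []
keeper []
pin_low []
pin_high []
tab []
knuckle_high []
knuckle_low []
```

```bash
python3 - <<'E'
from h import *
for c,(a,b,w,h) in {'scene':(110,160,320,180),'top':(140,90,310,180)}.items():
    f=np.load(c+'0.npz'); cv2.imwrite(f'pics/{c}_crop.png',cv2.resize(f['color'][b:b+h,a:a+w,::-1],(800,int(800*h/w)),interpolation=cv2.INTER_CUBIC))
E
```

```text
(no output)
```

View pics/scene0.png

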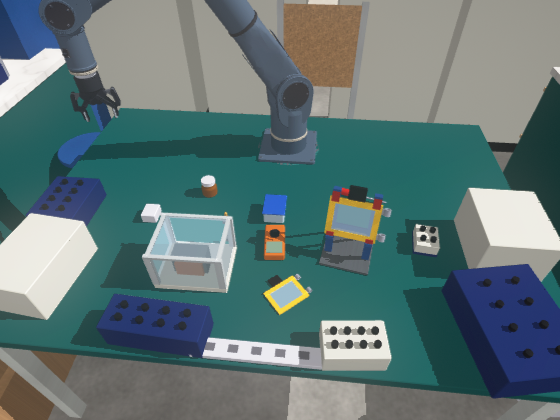

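View pics/top0.png

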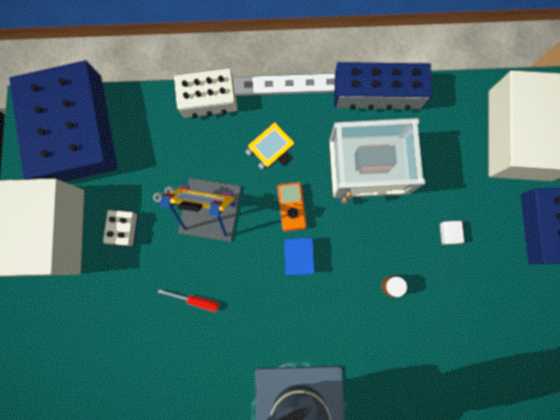

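```bash
sleep 1
```

```text
(no output)
```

View pics/scene_crop.png

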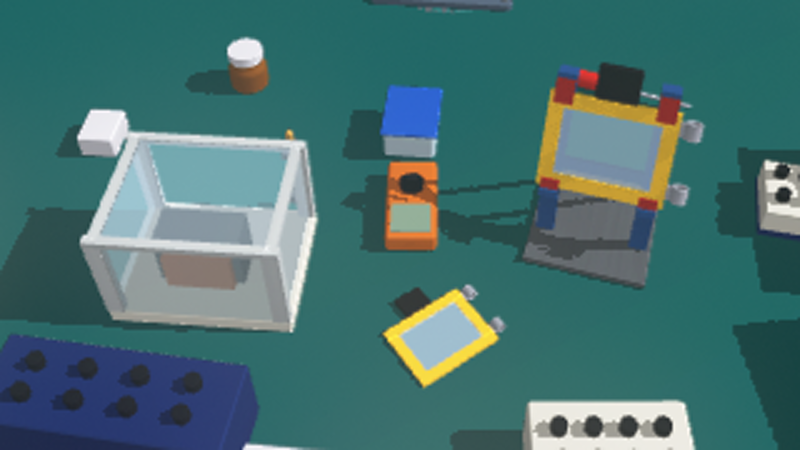

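View pics/top_crop.png

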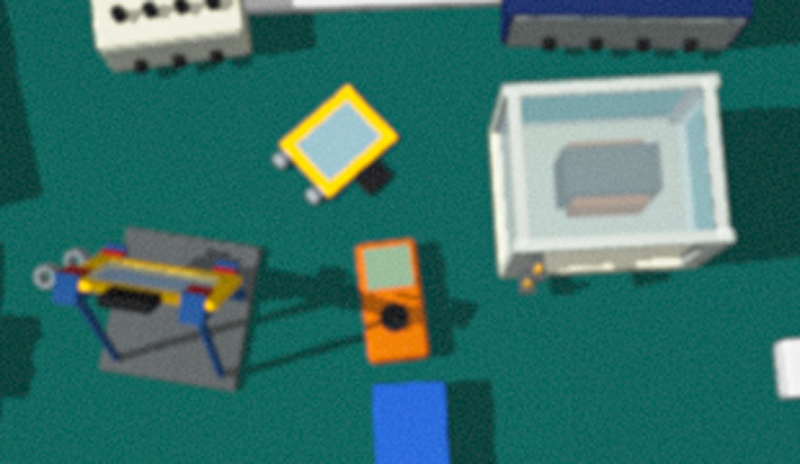

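```bash
python3 - <<'E'
from h import *
import scipy.optimize as so
def rect(pts,name):
    p=(pts[:,:2]*1e4).astype(np.float32); r=cv2.minAreaRect(p); print(name,len(pts),np.array(r[0])/1e4,np.array(r[1])/1e4,r[2])
    print(cv2.boxPoints(r)/1e4)
C={}
for c in ['top','scene']:
    f=np.load(c+'0.npz'); P=cloud(f); C[c]=P
    z=P[...,2]; rgb=f['color'].astype(int)
    g=z[(abs(P[...,0]-.45)<.3)&(abs(P[...,1])<.3)&(f['z_map']>0)]; print(c,'bench median',np.median(g))
    m=(abs(z-.145)<.006)&(P[...,1]<-.05)&(P[...,1]>-.4)&(P[...,0]>.3)&(P[...,0]<.85)
    n,l,st,_=cv2.connectedComponentsWithStats(m.astype(np.uint8)); k=1+np.argmax(st[1:,4]); print(st[k]); rect(P[l==k],c+' encl')
    # base plate: grey
    m=(abs(z-.01)<.005)&(P[...,1]>.05)&(P[...,1]<.4)&(abs(P[...,0]-.45)<.25)&(rgb.max(-1)-rgb.min(-1)<25)
    n,l,st,_=cv2.connectedComponentsWithStats(m.astype(np.uint8)); k=1+np.argmax(st[1:,4]); print(st[k]); rect(P[l==k],c+' plate')
    y=(rgb[...,0]>150)&(rgb[...,1]>110)&(rgb[...,2]<90)&(z>.05)&(P[...,1]>.05)&(P[...,1]<.4)
    q=P[y]; print('yellow',len(q),q.min(0),q.max(0))
    for i in range(4):
        mu=np.median(q,0) if i==0 else q.mean(0); n_=np.linalg.svd(q-mu,full_matrices=False)[2][2]
        d=(q-mu)@n_; q=q[abs(d)<max(.003,1.5*np.median(abs(d)))]
    n_*=np.sign(n_[0]); print(c,'plane n',n_,'tilt',np.degrees(np.arcsin(n_[2])),'yaw',np.degrees(np.arctan2(n_[1],n_[0])),mu,len(q), abs(d).mean())
    # pins gold
    g=(rgb[...,0]-rgb[...,2]>60)&(P[...,1]<0)&(P[...,1]>-.3)&(z>.05)&(P[...,0]>.3)&(P[...,0]<.7)
    print('pin px',np.argwhere(g)[:40].tolist(), P[g][:40])
E
```

```text
top bench median 0.00047119659480532317
[ 335  118   90   70 5251]
top encl 5251 [ 0.6615 -0.2235] [0.1717 0.2144] 0.9952502250671387
[[ 0.5738 -0.1178]
 [ 0.5775 -0.3322]
 [ 0.7492 -0.3292]
 [ 0.7455 -0.1148]]
[ 179  179   62   62 1703]
top plate 1703 [0.5495 0.2339] [0.1504 0.1581] 79.08621215820312
[[0.4577 0.175 ]
 [0.6129 0.145 ]
 [0.6414 0.2927]
 [0.4861 0.3227]]
yellow 257 [0.5159 0.1571 0.0975] [0.5877 0.3018 0.2069]
top plane n [ 0.9052 -0.1675  0.3907] tilt 22.99866338182268 yaw -10.482465745671655 [0.5598 0.2229 0.142 ] 218 0.001004238543174651
pin px [[192, 348], [192, 349], [193, 347], [193, 348], [193, 349], [193, 350], [194, 346], [194, 347], [194, 348], [194, 349], [194, 350], [195, 347], [195, 348], [195, 349], [196, 348], [198, 344], [199, 343], [199, 344], [199, 345], [200, 344], [200, 345]] [[ 0.5615 -0.1404  0.1399]
 [ 0.5603 -0.1419  0.1466]
 [ 0.5592 -0.1378  0.1393]
 [ 0.5591 -0.1403  0.1393]
 [ 0.5591 -0.1429  0.1388]
 [ 0.5576 -0.1443  0.1466]
 [ 0.5594 -0.1372  0.1239]
 [ 0.5577 -0.1385  0.1334]
 [ 0.5563 -0.14    0.1405]
 [ 0.5561 -0.1424  0.1413]
 [ 0.556
[... 443 characters left out ...]
6]
 [ 0.5775 -0.3313]
 [ 0.7517 -0.3282]
 [ 0.7479 -0.1135]]
[ 319  236   52   39 1217]
scene plate 1217 [0.5703 0.231 ] [0.1499 0.1269] 78.52183532714844
[[0.4932 0.1702]
 [0.6175 0.145 ]
 [0.6474 0.2918]
 [0.523  0.3171]]
yellow 834 [-1.1176  0.0512  0.0535] [1.3386 0.3104 0.9389]
scene plane n [ 0.0697 -0.9623 -0.263 ] tilt -15.249295306391947 yaw -85.85606375880988 [0.5543 0.2372 0.1587] 610 0.03822124489674073
pin px [[212, 225], [212, 226], [213, 225], [213, 226], [214, 225], [214, 226], [215, 226]] [[ 0.557  -0.142   0.1412]
 [ 0.5582 -0.1386  0.1427]
 [ 0.5631 -0.1405  0.1432]
 [ 0.562  -0.1378  0.1424]
 [ 0.5662 -0.14    0.1422]
 [ 0.5607 -0.1387  0.1368]
 [ 0.5622 -0.1387  0.134 ]]
```

```bash
cat >> h.py <<'E'
from scipy.linalg import fractional_matrix_power as fmp
from scipy.spatial.transform import Rotation as Ro
def pose(R,p): T=np.eye(4);T[:3,:3]=R;T[:3,3]=p;return T
def now():
    s=ctrl.observe(); return pose(s['orientation'],s['ee_pos'])
S=np.array([[0,1,0],[1,0,0],[0,0,-1.]])   # R_tool=R_door@S
def plan(T0,T1,N,verb=True):
    D=np.linalg.inv(T0)@T1
    U,_,V=np.linalg.svd(D[:3,:3]); D[:3,:3]=U@V
    E=np.real(fmp(D,1/N)); r=np.r_[E[:3,3],Ro.from_matrix(E[:3,:3]).as_rotvec()]
    T=T0.copy(); path=[]
    for i in range(N): T=T@E; path.append(T[:3,3])
    if verb: print('N',N,'row',np.round(r,5).tolist()); print(np.array(path)[::max(1,N//6)])
    return r
def rackpose(o=(0.5740,0.2292),yaw=-10.9):
    return pose(Ro.from_euler('z',yaw,degrees=True).as_matrix(),[o[0],o[1],0])
def doorin(rack,u,n,lean=22.):  # door origin at foot u, n (mid-plane)
    a=np.radians(22); U=np.array([-np.sin(a),0,np.cos(a)]);Nn=np.array([np.cos(a),0,np.sin(a)])
    p=np.array([0,0,.09])+u*U+n*Nn
    return rack@pose(Ro.from_euler('y',-lean,degrees=True).as_matrix(),p)
def tool_of(door,zt=.125,off=(0,0)):  # TCP at door point (0,0,zt)
    return door@pose(S,[off[0],off[1],zt])
E
python3 - <<'E'
from h import *
T=now(); r=rackpose(); d=doorin(r,0,.004)
print('tab',(d@[0,0,.144,1])[:3],'grasp tcp',tool_of(d)[:3,3])
pre=tool_of(d,.245)
print(pre)
plan(T,pre,30)
f=np.load('top0.npz'); print(proj(f,(d@[0,0,.144,1])[:3]),proj(f,(d@[0,.09,.112,1])[:3]),proj(f,(d@[0,.09,.032,1])[:3]),proj(f,(d@[0,-.075,.12,1])[:3]))
f=np.load('scene0.npz'); print(proj(f,(d@[0,0,.144,1])[:3]),proj(f,(d@[0,.09,.112,1])[:3]),proj(f,(d@[0,.09,.032,1])[:3]),proj(f,(d@[0,-.075,.12,1])[:3]))
E
```

```text
tab [0.5247 0.2387 0.225 ] grasp tcp [0.5317 0.2374 0.2074]
[[ 0.1891  0.9105  0.3678  0.4875]
 [ 0.982  -0.1753 -0.0708  0.2459]
 [ 0.      0.3746 -0.9272  0.3187]
 [ 0.      0.      0.      1.    ]]
N 30 row [0.02877, -0.01298, -0.00445, -0.01168, 0.00648, -0.03333]
[[ 0.2649 -0.6074  0.2357]
 [ 0.3632 -0.4842  0.2581]
 [ 0.4385 -0.3455  0.2793]
 [ 0.4887 -0.1955  0.2975]
 [ 0.5124 -0.0387  0.311 ]
 [ 0.5092  0.1203  0.3183]]
[[189.8768 206.0414]] [[157.0525 197.163 ]] [[168.3245 190.7872]] [[223.8155 208.7107]]
[[357.0779 191.9764]] [[387.1213 208.6715]] [[381.2139 234.0405]] [[329.564  194.8413]]
```

Request:
servo_tool --series '[0.0288, -0.013, -0.0044, -0.0117, 0.0065, -0.0333, 0.0288, -0.013, -0.0044, -0.0117, 0.0065, -0.0333, 0.0288, -0.013, -0.0044, -0.0117, 0.0065, -0.0333, 0.0288, -0.013, -0.0044, -0.0117, 0.0065, -0.0333, 0.0288, -0.013, -0.0044, -0.0117, 0.0065, -0.0333, 0.0288, -0.013, -0.0044, -0.0117, 0.0065, -0.0333, 0.0288, -0.013, -0.0044, -0.0117, 0.0065, -0.0333, 0.0288, -0.013, -0.0044, -0.0117, 0.0065, -0.0333, 0.0288, -0.013, -0.0044, -0.0117, 0.0065, -0.0333, 0.0288, -0.013, -0.0044, -0.0117, 0.0065, -0.0333, 0.0288, -0.013, -0.0044, -0.0117, 0.0065, -0.0333, 0.0288, -0.013, -0.0044, -0.0117, 0.0065, -0.0333, 0.0288, -0.013, -0.0044, -0.0117, 0.0065, -0.0333, 0.0288, -0.013, -0.0044, -0.0117, 0.0065, -0.0333, 0.0288, -0.013, -0.0044, -0.0117, 0.0065, -0.0333]' --fingers 0.0854

```text
t: 2.9
ee_pos: [0.4845, -0.2137, 0.2936]
orientation: [[0.632, 0.752, 0.186], [0.773, -0.627, -0.093], [0.047, 0.203, -0.978]]
contact_force: [0.8, -0.2, 0.4]
width: 0.0854
```

```bash
python3 - <<'E'
from h import *
pre=tool_of(doorin(rackpose(),0,.004),.245)
T=now();print(T, ctrl.observe()['joint_positions'])
plan(T,pre,20)
E
```

```text
[[ 0.6324  0.7519  0.1863  0.4845]
 [ 0.7732 -0.6273 -0.0926 -0.2137]
 [ 0.0472  0.2026 -0.9781  0.2936]
 [ 0.      0.      0.      1.    ]] [ 27.5221  11.4146 -12.3016 108.6224   6.189   48.5603 -27.4729]
N 20 row [0.02102, -0.00937, -0.00341, -0.00821, 0.00497, -0.02439]
[[ 0.4901 -0.1913  0.2961]
 [ 0.5035 -0.1231  0.3028]
 [ 0.5117 -0.0541  0.3085]
 [ 0.5147  0.0155  0.313 ]
 [ 0.5126  0.0852  0.3164]
 [ 0.5052  0.1545  0.3183]
 [ 0.4928  0.2232  0.3188]]
```

Request:
servo_tool --series '[0.021, -0.0094, -0.0034, -0.0082, 0.005, -0.0244, 0.021, -0.0094, -0.0034, -0.0082, 0.005, -0.0244, 0.021, -0.0094, -0.0034, -0.0082, 0.005, -0.0244, 0.021, -0.0094, -0.0034, -0.0082, 0.005, -0.0244, 0.021, -0.0094, -0.0034, -0.0082, 0.005, -0.0244, 0.021, -0.0094, -0.0034, -0.0082, 0.005, -0.0244, 0.021, -0.0094, -0.0034, -0.0082, 0.005, -0.0244, 0.021, -0.0094, -0.0034, -0.0082, 0.005, -0.0244, 0.021, -0.0094, -0.0034, -0.0082, 0.005, -0.0244, 0.021, -0.0094, -0.0034, -0.0082, 0.005, -0.0244, 0.021, -0.0094, -0.0034, -0.0082, 0.005, -0.0244, 0.021, -0.0094, -0.0034, -0.0082, 0.005, -0.0244, 0.021, -0.0094, -0.0034, -0.0082, 0.005, -0.0244, 0.021, -0.0094, -0.0034, -0.0082, 0.005, -0.0244, 0.021, -0.0094, -0.0034, -0.0082, 0.005, -0.0244, 0.021, -0.0094, -0.0034, -0.0082, 0.005, -0.0244, 0.021, -0.0094, -0.0034, -0.0082, 0.005, -0.0244, 0.021, -0.0094, -0.0034, -0.0082, 0.005, -0.0244, 0.021, -0.0094, -0.0034, -0.0082, 0.005, -0.0244, 0.021, -0.0094, -0.0034, -0.0082, 0.005, -0.0244]'

```text
t: 4.57
ee_pos: [0.4799, 0.2715, 0.3251]
orientation: [[0.162, 0.906, 0.391], [0.987, -0.149, -0.064], [0.001, 0.396, -0.918]]
contact_force: [-0.2, 0.5, 0.5]
width: 0.0853
```

```bash
python3 - <<'E'
from h import *
d=doorin(rackpose(),0,.004)
T=now();print(T, ctrl.observe()['joint_positions'])
f=grab_frame('wrist'); np.savez('wrist1.npz',**f)
im=f['color'][:,:,::-1].copy()
for q in [(0,0,.162),(.006,.025,.162),(.006,-.025,.162),(0,.09,.112),(0,.09,.032),(.004,-.075,.12),(.004,.075,.12)]:
    u=proj(f,(d@np.r_[q,1])[:3])[0]; print(q,u); cv2.drawMarker(im,tuple(int(round(x)) for x in u),(255,0,255),0,9,1)
cv2.imwrite('pics/w1.png',im)
plan(T,tool_of(d,.245),4)
E
```

```text
[[ 0.1619  0.906   0.3912  0.4799]
 [ 0.9868 -0.1489 -0.0635  0.2715]
 [ 0.0007  0.3963 -0.9181  0.3251]
 [ 0.      0.      0.      1.    ]] [-20.1662  11.8214 -32.7355 107.8401  33.1989  54.918  -78.7574]
(0, 0, 0.162) [285.023  241.1905]
(0.006, 0.025, 0.162) [293.4178 212.9229]
(0.006, -0.025, 0.162) [291.0472 268.0207]
(0, 0.09, 0.112) [285.6699 126.6597]
(0, 0.09, 0.032) [282.2684 122.9892]
(0.004, -0.075, 0.12) [284.6316 291.1697]
(0.004, 0.075, 0.12) [290.0346 144.635 ]
N 4 row [-0.00599, 0.00213, 0.00264, 0.00587, -0.00282, 0.0063]
[[0.4819 0.2651 0.3235]
 [0.4838 0.2587 0.3219]
 [0.4857 0.2523 0.3203]
 [0.4875 0.2459 0.3187]]
```

View pics/w1.png

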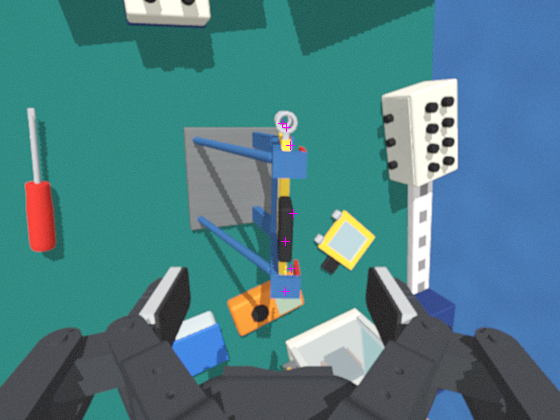

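Request:
servo_tool --series '[-0.006, 0.002, 0.0026, 0.0059, -0.0028, 0.0063, -0.006, 0.002, 0.0026, 0.0059, -0.0028, 0.0063, -0.006, 0.002, 0.0026, 0.0059, -0.0028, 0.0063, -0.006, 0.002, 0.0026, 0.0059, -0.0028, 0.0063, 0, 0, 0, 0, 0, 0]'

```text
t: 5.03
ee_pos: [0.4854, 0.2493, 0.318]
orientation: [[0.183, 0.913, 0.366], [0.983, -0.171, -0.066], [0.003, 0.372, -0.928]]
contact_force: [0.6, -0.9, -0.4]
width: 0.0854
```

```bash
python3 - <<'E'
from h import *
d=doorin(rackpose(),0,.004)
T=now();print(T)
f=grab_frame('wrist'); np.savez('wrist2.npz',**f)
print(now()[:3,3])
im=f['color'][:,:,::-1].copy()
for q in [(0,0,.162),(.006,.025,.162),(.006,-.025,.162),(-.006,.025,.162),(-.006,-.025,.162),(0,.09,.112),(0,.09,.032),(.004,-.075,.12),(.004,.075,.12)]:
    u=proj(f,(d@np.r_[q,1])[:3])[0]; cv2.drawMarker(im,tuple(int(round(x)) for x in u),(255,0,255),0,5,1)
r=rackpose()
for q in [(-.105,-.075,.01),(-.105,.075,.01),(.055,.075,.01),(.055,-.075,.01)]:
    u=proj(f,(r@np.r_[q,1])[:3])[0]; cv2.drawMarker(im,tuple(int(round(x)) for x in u),(0,255,255),0,7,1)
cv2.imwrite('pics/w2.png',cv2.resize(im[90:310,160:400],None,fx=2.7,fy=2.7,interpolation=cv2.INTER_CUBIC))
P=cloud(f); rgb=f['color'].astype(int)
blk=(rgb.max(-1)<60)&(P[...,2]>.2)&(P[...,2]<.26)&(abs(P[...,0]-.52)<.05)&(abs(P[...,1]-.24)<.06)
q=P[blk]; dl=(q-d[:3,3])@d[:3,:3]; print('tab pts door coords',len(q),dl.min(0),dl.max(0),np.median(dl,0))
blue=(rgb[...,2]>rgb[...,0]+50)&(P[...,2]>.15)&(P[...,2]<.26)&(abs(P[...,0]-.52)<.08)&(abs(P[...,1]-.24)<.12)
q=P[blue]; rl=(np.c_[q,np.ones(len(q))]@np.linalg.inv(r).T)[:,:3]
for s in (1,-1):
    k=rl[(rl[:,1]*s>0)&(rl[:,2]>.21)]; print('cap',s,len(k),np.percentile(k,[2,50,98],axis=0))
sil=(rgb.max(-1)-rgb.min(-1)<20)&(P[...,2]>.1)&(abs(P[...,0]-.55)<.06)&(abs(P[...,1]-.32)<.04)
dl=(P[sil]-d[:3,3])@d[:3,:3]; print('knuckle',len(dl),np.percentile(dl,[2,50,98],axis=0))
E
```

```text
[[ 0.1827  0.9126  0.3659  0.4854]
 [ 0.9832 -0.1705 -0.0656  0.2493]
 [ 0.0026  0.3717 -0.9283  0.318 ]
 [ 0.      0.      0.      1.    ]]
[0.4853 0.2497 0.3181]
tab pts door coords 542 [-0.005  -0.0189  0.1277] [0.0055 0.0288 0.1626] [0.0003 0.0063 0.1605]
cap 1 1092 [[-0.0618  0.0095  0.223 ]
 [-0.0498  0.0616  0.2288]
 [-0.0369  0.072   0.236 ]]
cap -1 797 [[-0.0615 -0.0643  0.2142]
 [-0.0499 -0.0518  0.2279]
 [-0.0371 -0.0431  0.2346]]
knuckle 385 [[-0.0488  0.0563  0.0297]
 [ 0.0002  0.0944  0.1105]
 [ 0.0087  0.1024  0.1147]]
```

View pics/w2.png

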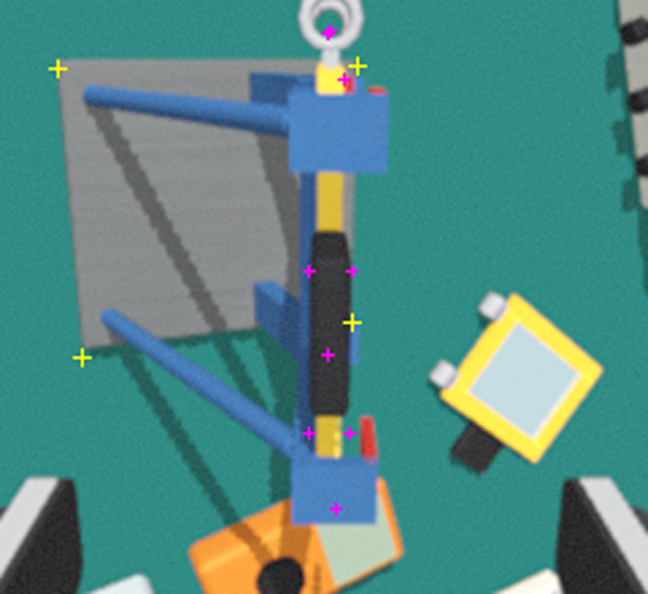

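```bash
python3 - <<'E'
from h import *
d=doorin(rackpose(),0,.004)
plan(now(),tool_of(d,.145,(0,.003)),6)
E
```

```text
N 6 row [-0.00012, 0.0005, 0.01676, -0.00046, -0.00087, 0.0009]
[[0.4919 0.2484 0.3028]
 [0.4985 0.2471 0.2874]
 [0.5051 0.2458 0.272 ]
 [0.5117 0.2445 0.2567]
 [0.5183 0.2431 0.2413]
 [0.5249 0.2417 0.2259]]
```

Request:
servo_tool --series '[-0.0001, 0.0005, 0.0168, -0.0005, -0.0009, 0.0009, -0.0001, 0.0005, 0.0168, -0.0005, -0.0009, 0.0009, -0.0001, 0.0005, 0.0168, -0.0005, -0.0009, 0.0009, -0.0001, 0.0005, 0.0168, -0.0005, -0.0009, 0.0009, -0.0001, 0.0005, 0.0168, -0.0005, -0.0009, 0.0009, -0.0001, 0.0005, 0.0168, -0.0005, -0.0009, 0.0009, 0, 0, 0, 0, 0, 0]'

```text
t: 5.67
ee_pos: [0.5296, 0.2371, 0.2249]
orientation: [[0.199, 0.907, 0.372], [0.98, -0.185, -0.072], [0.004, 0.379, -0.925]]
contact_force: [-0.2, -0.8, 0.1]
width: 0.0855
```

```bash
python3 - <<'E'
from h import *
d=doorin(rackpose(),0,.004)
s=ctrl.observe(); print(s['contact_force'])
f=grab_frame('wrist'); save(f,'w3.png')
plan(now(),tool_of(d,.125,(0,.003)),3)
P=cloud(f); rgb=f['color'].astype(int)
blk=(rgb.max(-1)<60)&(P[...,2]>.2)&(P[...,2]<.26)&(abs(P[...,0]-.52)<.03)&(abs(P[...,1]-.24)<.04)
dl=(P[blk]-d[:3,3])@d[:3,:3]; print(np.percentile(dl,[1,50,99],axis=0))
E
```

```text
[-0.193  -0.8088  0.0917]
N 3 row [0.00101, -0.00165, 0.00612, 0.00184, -0.00021, -0.00349]
[[0.5303 0.2386 0.22  ]
 [0.5313 0.2394 0.2137]
 [0.5322 0.2403 0.2074]]
[[-0.0052 -0.0183  0.126 ]
 [ 0.0002  0.0118  0.1604]
 [ 0.0057  0.0287  0.162 ]]
```

View pics/w3.png

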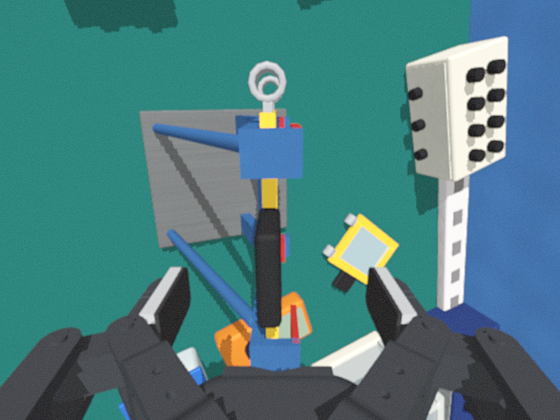

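Request:
servo_tool --series '[0.0016, -0.0016, 0.0062, 0.0018, 0, -0.0035, 0.0016, -0.0016, 0.0062, 0.0018, 0, -0.0035, 0.0016, -0.0016, 0.0062, 0.0018, 0, -0.0035, 0, 0, 0, 0, 0, 0]'

```text
t: 6.05
ee_pos: [0.5335, 0.2432, 0.209]
orientation: [[0.188, 0.909, 0.371], [0.982, -0.176, -0.068], [0.004, 0.377, -0.926]]
contact_force: [-1.5, -0.2, -0.1]
width: 0.085
```

```bash
python3 - <<'E'
from h import *
d=doorin(rackpose(),0,.004)
s=ctrl.observe(); print(s['contact_force'])
f=grab_frame('wrist'); save(f,'w4.png')
plan(now(),tool_of(d,.125,(0,.004)),1)
P=cloud(f); rgb=f['color'].astype(int)
blk=(rgb.max(-1)<60)&(P[...,2]>.2)&(P[...,2]<.26)&(abs(P[...,0]-.52)<.03)&(abs(P[...,1]-.24)<.04)
dl=(P[blk]-d[:3,3])@d[:3,:3]; print(np.percentile(dl,[1,50,99],axis=0))
E
```

```text
[-1.4633 -0.1618 -0.0759]
N 1 row [-0.00224, -0.00145, 0.00163, 0.00298, -0.00385, -0.00062]
[[0.5324 0.2413 0.2074]]
[[-0.0414 -0.0181  0.1252]
 [ 0.      0.0143  0.1603]
 [ 0.0055  0.0288  0.1619]]
```

View pics/w4.png

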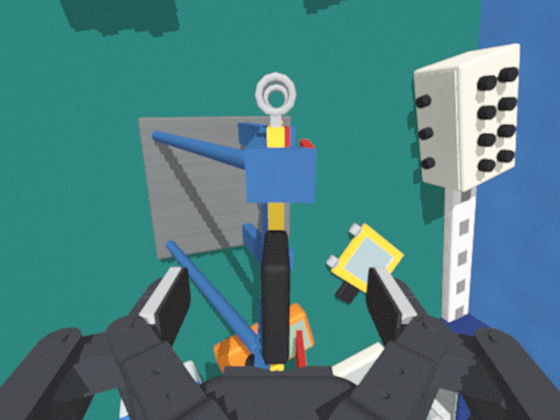

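Request:
servo_tool --series '[-0.0015, -0.0012, 0.001, 0.003, -0.0038, 0, 0, 0, 0, 0, 0, 0, 0, 0, 0, 0, 0, 0, 0, 0, 0, 0, 0, 0, 0, 0, 0, 0, 0, 0, 0, 0, 0, 0, 0, 0, 0, 0, 0, 0, 0, 0, 0, 0, 0, 0, 0, 0, 0, 0, 0, 0, 0, 0]' --fingers 0.0 --newtons 60

```text
t: 6.85
ee_pos: [0.5322, 0.2427, 0.2096]
orientation: [[0.189, 0.91, 0.369], [0.982, -0.176, -0.07], [0.001, 0.376, -0.927]]
contact_force: [0.0, -0.3, 0.7]
width: 0.0111
```

```bash
python3 - <<'E'
from h import *
d=doorin(rackpose(),0,.004)
s=ctrl.observe(); print(s['contact_force'],s['wrist_torque'],s['width'])
f=grab_frame('wrist'); save(f,'w5.png'); np.savez('wrist5.npz',**f)
T=now(); print(T); print(np.linalg.inv(d)@T)
E
```

```text
[ 0.0138 -0.2742  0.7128] [0.1249 0.4134 0.0489] 0.011089473666507801
[[ 0.1889  0.9099  0.3692  0.5322]
 [ 0.982  -0.1756 -0.0697  0.2427]
 [ 0.0014  0.3757 -0.9267  0.2096]
 [ 0.      0.      0.      1.    ]]
[[ 0.0003  1.      0.0012  0.0004]
 [ 1.     -0.0003  0.0013  0.0053]
 [ 0.0013  0.0012 -1.      0.1272]
 [ 0.      0.      0.      1.    ]]
```

View pics/w5.png

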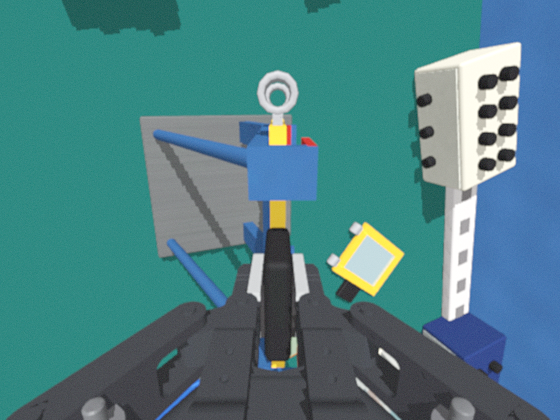

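```bash
cat >> h.py <<'E'
def go(D,N,G=None):
    G=np.load('G.npy') if G is None else G
    print('F',ctrl.observe()['contact_force'],ctrl.observe()['wrist_torque'],'door now(rel rack)',)
    return plan(now(),D@G,N)
def stB(lean,ut=.137,nt=.0052,slide=0.):
    a=np.radians(lean-22); u=ut-(.12+slide)*np.cos(a); n=nt+(.12+slide)*np.sin(a)
    return doorin(rackpose(),u,n,lean)
E
python3 - <<'E'
from h import *
np.save('G.npy',np.linalg.inv(doorin(rackpose(),0,.004))@now())
go(doorin(rackpose(),.017,.0052),7)
E
```

```text
F [0.0181 0.551  0.5431] [0.0605 0.4471 0.0228] door now(rel rack)
N 7 row [0.0, 0.00017, -0.00243, -0.0, 0.0, -0.0]
[[0.5315 0.2428 0.2119]
 [0.5308 0.2429 0.2142]
 [0.53   0.2431 0.2165]
 [0.5293 0.2432 0.2189]
 [0.5286 0.2434 0.2212]
 [0.5278 0.2435 0.2235]
 [0.5271 0.2437 0.2258]]
```

Request:
servo_tool --series '[0, 0.0006, -0.0012, 0, 0, 0, 0, 0.0006, -0.0026, 0, 0, 0, 0, 0, -0.0026, 0, 0, 0, 0, 0, -0.0026, 0, 0, 0, 0, 0, -0.0026, 0, 0, 0, 0, 0, -0.0026, 0, 0, 0, 0, 0, -0.0026, 0, 0, 0, 0, 0, 0, 0, 0, 0]'

```text
t: 7.57
ee_pos: [0.5259, 0.2425, 0.2258]
orientation: [[0.19, 0.911, 0.366], [0.982, -0.176, -0.072], [-0.001, 0.373, -0.928]]
contact_force: [-0.6, 0.2, -3.3]
width: 0.0111
```

```bash
python3 - <<'E'
from h import *
go(doorin(rackpose(),.017,.0052),1)
go(stB(31.5),10)
f=grab_frame('scene'); cv2.imwrite('pics/s6.png',cv2.resize(f['color'][170:290,290:430,::-1],None,fx=5,fy=5,interpolation=cv2.INTER_CUBIC))
E
```

```text
F [-0.6267  0.2044 -3.3305] [0.0692 0.6244 0.0384] door now(rel rack)
N 1 row [0.0014, 0.0009, 0.00033, -0.00254, 0.00277, 0.00015]
[[0.5271 0.2437 0.2258]]
F [-0.6267  0.2044 -3.3305] [0.0692 0.6244 0.0384] door now(rel rack)
N 10 row [0.00014, -3e-05, 3e-05, -0.01683, 0.00028, 2e-05]
[[0.5259 0.2426 0.2257]
 [0.5259 0.2427 0.2257]
 [0.5259 0.2429 0.2256]
 [0.5259 0.243  0.2256]
 [0.5259 0.2432 0.2256]
 [0.5259 0.2433 0.2255]
 [0.526  0.2434 0.2255]
 [0.526  0.2436 0.2254]
 [0.526  0.2437 0.2254]
 [0.526  0.2439 0.2253]]
```

View pics/s6.png

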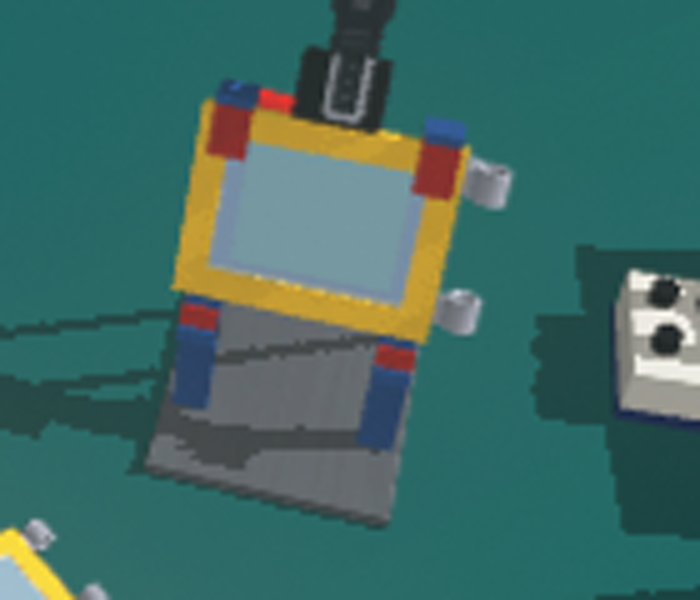

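Request:
servo_tool --series '[0.0001, 0.0005, 0, -0.0168, 0.0003, 0, 0.0001, 0.0003, 0, -0.0168, 0.0003, 0, 0.0001, 0, 0, -0.0168, 0.0003, 0, 0.0001, 0, 0, -0.0168, 0.0003, 0, 0.0001, 0, 0, -0.0168, 0.0003, 0, 0.0001, 0, 0, -0.0168, 0.0003, 0, 0.0001, 0, 0, -0.0168, 0.0003, 0, 0.0001, 0, 0, -0.0168, 0.0003, 0, 0.0001, 0, 0, -0.0168, 0.0003, 0, 0.0001, 0, 0, -0.0168, 0.0003, 0, 0, 0, 0, 0, 0, 0]'

```text
t: 8.53
ee_pos: [0.525, 0.2438, 0.2245]
orientation: [[0.189, 0.835, 0.517], [0.982, -0.162, -0.097], [0.003, 0.526, -0.85]]
contact_force: [0.5, 0.2, -4.0]
width: 0.0109
```

```bash
python3 - <<'E'
from h import *
go(stB(31.5),1)
go(stB(31.5,slide=.037),12)
f=grab_frame('scene'); cv2.imwrite('pics/s7.png',cv2.resize(f['color'][170:290,290:430,::-1],None,fx=5,fy=5,interpolation=cv2.INTER_CUBIC))
f=grab_frame('wrist'); save(f,'w7.png')
E
```

```text
F [ 0.5454  0.1608 -4.0305] [ 0.1296  1.0615 -0.037 ] door now(rel rack)
N 1 row [0.00021, 0.00126, -0.00021, 0.00324, -0.00157, -0.00125]
[[0.526  0.2439 0.2253]]
F [ 0.5454  0.1608 -4.0305] [ 0.1296  1.0615 -0.037 ] door now(rel rack)
N 12 row [1e-05, 0.0001, 0.00307, 0.00027, -0.00013, -0.0001]
[[0.5267 0.2435 0.2219]
 [0.53   0.2429 0.2168]
 [0.5334 0.2423 0.2117]
 [0.5367 0.2417 0.2066]
 [0.54   0.2411 0.2015]
 [0.5433 0.2405 0.1963]]
```

View pics/s7.png

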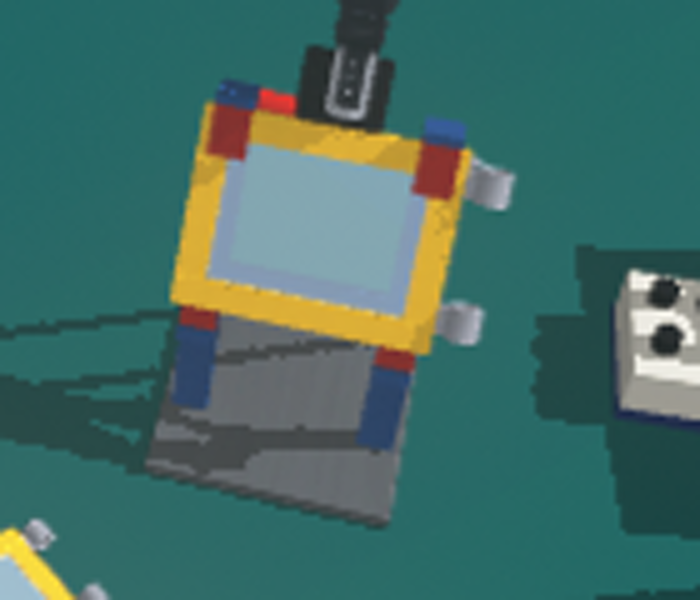

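View pics/w7.png

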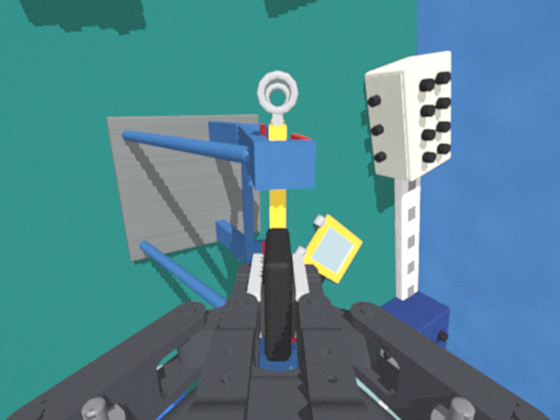

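Request:
servo_tool --series '[0, 0.0006, 0.002, 0.0015, -0.0006, -0.0005, 0, 0.0004, 0.0032, 0.001, 0, 0, 0, 0, 0.0032, 0, 0, 0, 0, 0, 0.0032, 0, 0, 0, 0, 0, 0.0032, 0, 0, 0, 0, 0, 0.0032, 0, 0, 0, 0, 0, 0, 0, 0, 0]'

```text
t: 9.22
ee_pos: [0.5376, 0.241, 0.2083]
orientation: [[0.192, 0.837, 0.513], [0.981, -0.165, -0.097], [0.003, 0.522, -0.853]]
contact_force: [-0.3, -0.1, -3.9]
width: 0.0112
```

```bash
python3 - <<'E'
from h import *
go(stB(31.5,slide=.0375),6)
E
```

```text
F [-0.2527 -0.132  -3.9414] [0.1944 1.0564 0.032 ] door now(rel rack)
N 6 row [0.0001, -0.00022, 0.00279, -0.00032, -3e-05, -0.0006]
[[0.5389 0.2409 0.2058]
 [0.5402 0.2407 0.2033]
 [0.5414 0.2406 0.2008]
 [0.5427 0.2404 0.1983]
 [0.544  0.2403 0.1958]
 [0.5452 0.2402 0.1934]]
```

Request:
servo_tool --series '[0, -0.0005, 0.003, 0, 0, 0, 0, -0.0003, 0.003, 0, 0, 0, 0, 0, 0.003, 0, 0, 0, 0, 0, 0.003, 0, 0, 0, 0, 0, 0.003, 0, 0, 0, 0, 0, 0.002, 0, 0, 0, 0, 0, 0, 0, 0, 0]'

```text
t: 9.8
ee_pos: [0.5465, 0.2394, 0.1914]
orientation: [[0.191, 0.837, 0.512], [0.981, -0.165, -0.097], [0.003, 0.522, -0.853]]
contact_force: [0.1, 0.2, -3.8]
width: 0.0111
```

```bash
python3 - <<'E'
from h import *
go(stB(31.5,slide=.0375),1)
D=doorin(rackpose(),0,.0); 
a=stB(31.5,slide=.0375); n=rackpose()[:3,:3]@[np.cos(np.radians(22)),0,np.sin(np.radians(22))]
b=a.copy(); b[:3,3]+=.09*n
go(b,14)
f=grab_frame('scene'); cv2.imwrite('pics/s8.png',cv2.resize(f['color'][170:290,290:430,::-1],None,fx=5,fy=5,interpolation=cv2.INTER_CUBIC))
f=grab_frame('wrist'); save(f,'w8.png')
E
```

```text
F [ 0.0624  0.1737 -3.7632] [0.1686 1.0406 0.0061] door now(rel rack)
N 1 row [0.00055, -0.00015, -0.00239, -0.00238, -6e-05, -0.00332]
[[0.5452 0.2402 0.1934]]
F [ 0.0624  0.1737 -3.7632] [0.1686 1.0406 0.0061] door now(rel rack)
N 14 row [5e-05, 0.00633, 0.00089, -0.00017, -0.0, -0.00024]
[[0.5523 0.2383 0.1939]
 [0.5638 0.2361 0.199 ]
 [0.5753 0.234  0.2041]
 [0.5868 0.2318 0.2092]
 [0.5984 0.2297 0.2143]
 [0.6099 0.2276 0.2194]
 [0.6214 0.2254 0.2245]]
```

View pics/s8.png

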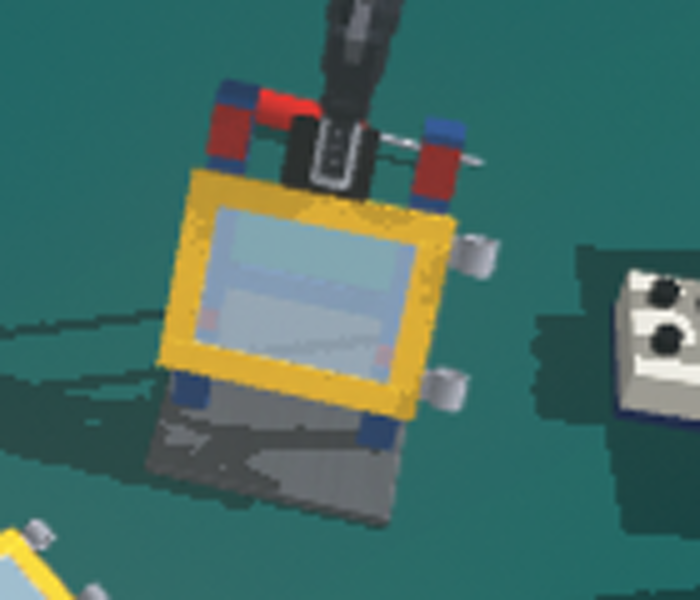

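View pics/w8.png

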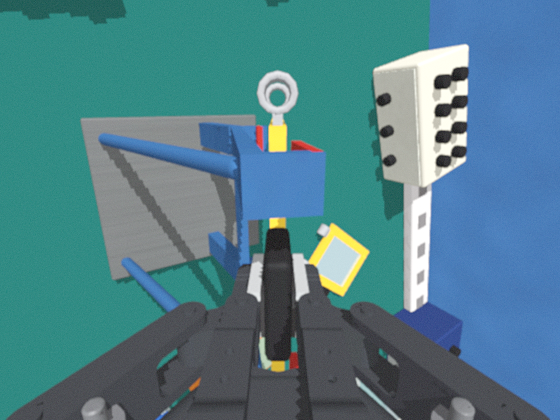

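Request:
servo_tool --series '[0, 0.005, 0.0009, 0, 0, 0, 0, 0.0065, 0.0009, 0, 0, 0, 0, 0.0065, 0.0009, 0, 0, 0, 0, 0.0065, 0.0009, 0, 0, 0, 0, 0.0065, 0.0009, 0, 0, 0, 0, 0.0065, 0.0009, 0, 0, 0, 0, 0.0065, 0.0009, 0, 0, 0, 0, 0.0065, 0.0009, 0, 0, 0, 0, 0.0065, 0.0009, 0, 0, 0, 0, 0.0065, 0.0009, 0, 0, 0, 0, 0.0065, 0.0009, 0, 0, 0, 0, 0.0065, 0.0009, 0, 0, 0, 0, 0.0065, 0.0009, 0, 0, 0, 0, 0.0065, 0.0009, 0, 0, 0]'

```text
t: 11.07
ee_pos: [0.6365, 0.2211, 0.2334]
orientation: [[0.191, 0.836, 0.514], [0.982, -0.165, -0.097], [0.003, 0.524, -0.852]]
contact_force: [0.7, -0.8, -3.7]
width: 0.0111
```

```bash
python3 - <<'E'
from h import *
print(ctrl.observe()['contact_force'],now(),ctrl.observe()['joint_positions'])
f=grab_frame('scene');save(f,'s9.png')
E
```

```text
[ 0.6794 -0.7603 -3.6771] [[ 0.1914  0.8359  0.5145  0.6365]
 [ 0.9815 -0.1647 -0.0975  0.2211]
 [ 0.0033  0.5236 -0.8519  0.2334]
 [ 0.      0.      0.      1.    ]] [-19.1186  23.9966 -22.1012 109.3412  55.7878  39.6718 -90.7598]
```

View pics/s9.png

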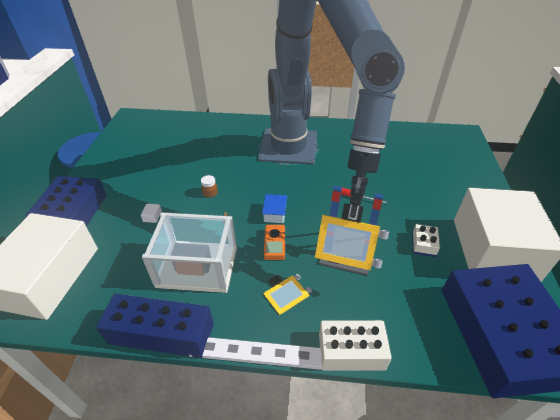

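```bash
cat >> h.py <<'E'
def encl(o=(0.5611,-0.2323),yaw=1.0): return pose(Ro.from_euler('z',yaw,degrees=True).as_matrix(),[o[0],o[1],0])
def tp(p,yaw,lean): return pose((Ro.from_euler('z',yaw,degrees=True)*Ro.from_euler('y',-lean,degrees=True)).as_matrix()@S,p)
E
python3 - <<'E'
from h import *
W1=tp([.59,.0,.31],-5,15); W2=tp([.44,-.14,.30],1,0)
plan(now(),W1,12); plan(W1,W2,12)
E
```

```text
N 12 row [-0.01879, 0.00139, -0.00631, 0.02421, 0.00325, -0.0083]
[[0.6322 0.2025 0.2402]
 [0.6217 0.1662 0.2525]
 [0.6124 0.1296 0.265 ]
 [0.6044 0.0928 0.2778]
 [0.5977 0.0558 0.2906]
 [0.5922 0.0187 0.3035]]
N 12 row [-0.01215, -0.01207, -0.00085, 0.0218, 0.00114, -0.00868]
[[ 0.5771 -0.0111  0.3077]
 [ 0.5515 -0.0335  0.3039]
 [ 0.5261 -0.0564  0.3012]
 [ 0.501  -0.0798  0.2996]
 [ 0.4763 -0.1035  0.299 ]
 [ 0.452  -0.1277  0.2994]]
```

Request:
servo_tool --series '[-0.007, 0.0005, -0.003, 0.012, 0.0016, -0.004, -0.0155, 0.001, -0.0053, 0.02, 0.0027, -0.007, -0.0155, 0.001, -0.0053, 0.02, 0.0027, -0.007, -0.0155, 0.001, -0.0053, 0.02, 0.0027, -0.007, -0.0155, 0.001, -0.0053, 0.02, 0.0027, -0.007, -0.0155, 0.001, -0.0053, 0.02, 0.0027, -0.007, -0.0155, 0.001, -0.0053, 0.02, 0.0027, -0.007, -0.0155, 0.001, -0.0053, 0.02, 0.0027, -0.007, -0.0155, 0.001, -0.0053, 0.02, 0.0027, -0.007, -0.0155, 0.001, -0.0053, 0.02, 0.0027, -0.007, -0.0155, 0.001, -0.0053, 0.02, 0.0027, -0.007, -0.0155, 0.001, -0.0053, 0.02, 0.0027, -0.007, -0.0155, 0.001, -0.0053, 0.02, 0.0027, -0.007, -0.0155, 0.001, -0.0053, 0.02, 0.0027, -0.007, -0.0155, 0.001, -0.0053, 0.02, 0.0027, -0.007]'

```text
t: 12.37
ee_pos: [0.5858, -0.004, 0.3125]
orientation: [[0.067, 0.969, 0.238], [0.998, -0.064, -0.018], [-0.002, 0.239, -0.971]]
contact_force: [0.3, -0.0, -2.6]
width: 0.0109
```

```bash
python3 - <<'E'
from h import *
W2=tp([.44,-.14,.30],1,0)
print(now()[:3,3],ctrl.observe()['contact_force']); plan(now(),W2,16)
E
```

```text
[ 0.5858 -0.004   0.3125] [ 0.316  -0.0451 -2.5692]
N 16 row [-0.00874, -0.00893, -0.00034, 0.01505, 0.00074, -0.00523]
[[ 0.5764 -0.0122  0.3107]
 [ 0.5579 -0.0286  0.3075]
 [ 0.5394 -0.0452  0.3049]
 [ 0.521  -0.062   0.3028]
 [ 0.5027 -0.079   0.3013]
 [ 0.4846 -0.0962  0.3003]
 [ 0.4666 -0.1136  0.2998]
 [ 0.4488 -0.1311  0.2998]]
```

Request:
servo_tool --series '[-0.0087, -0.0089, -0.0003, 0.015, 0.0007, -0.0052, -0.0087, -0.0089, -0.0003, 0.015, 0.0007, -0.0052, -0.0087, -0.0089, -0.0003, 0.015, 0.0007, -0.0052, -0.0087, -0.0089, -0.0003, 0.015, 0.0007, -0.0052, -0.0087, -0.0089, -0.0003, 0.015, 0.0007, -0.0052, -0.0087, -0.0089, -0.0003, 0.015, 0.0007, -0.0052, -0.0087, -0.0089, -0.0003, 0.015, 0.0007, -0.0052, -0.0087, -0.0089, -0.0003, 0.015, 0.0007, -0.0052, -0.0087, -0.0089, -0.0003, 0.015, 0.0007, -0.0052, -0.0087, -0.0089, -0.0003, 0.015, 0.0007, -0.0052, -0.0087, -0.0089, -0.0003, 0.015, 0.0007, -0.0052, -0.0087, -0.0089, -0.0003, 0.015, 0.0007, -0.0052, -0.0087, -0.0089, -0.0003, 0.015, 0.0007, -0.0052, -0.0087, -0.0089, -0.0003, 0.015, 0.0007, -0.0052, -0.0087, -0.0089, -0.0003, 0.015, 0.0007, -0.0052, -0.0087, -0.0089, -0.0003, 0.015, 0.0007, -0.0052]'

```text
t: 13.7
ee_pos: [0.4338, -0.1522, 0.3033]
orientation: [[-0.022, 1.0, -0.01], [1.0, 0.022, -0.007], [-0.007, -0.01, -1.0]]
contact_force: [0.5, -0.2, -3.2]
width: 0.0109
```

```bash
python3 - <<'E'
from h import *
s=ctrl.observe();print(s['joint_positions'],s['contact_force'],s['wrist_torque'])
T=now();print(T)
W3=tp([.46,-.235,.24],1,0)
plan(T,W3,10)
f=grab_frame('wrist'); save(f,'w10.png'); np.savez('wrist10.npz',**f)
E
```

```text
[ 41.5444  13.041  -35.4937 105.3539   8.872   64.7373   4.1371] [ 0.5275 -0.2149 -3.1973] [-0.0065 -0.0074  0.0367]
[[-0.022   0.9997 -0.0096  0.4338]
 [ 0.9997  0.022  -0.0075 -0.1522]
 [-0.0072 -0.0098 -0.9999  0.3033]
 [ 0.      0.      0.      1.    ]]
N 10 row [-0.00831, 0.00248, 0.00635, -0.00098, 0.00073, 0.00046]
[[ 0.4364 -0.1605  0.297 ]
 [ 0.4391 -0.1688  0.2907]
 [ 0.4417 -0.1771  0.2844]
 [ 0.4443 -0.1854  0.278 ]
 [ 0.4469 -0.1936  0.2717]
 [ 0.4495 -0.2019  0.2654]
 [ 0.4521 -0.2102  0.259 ]
 [ 0.4547 -0.2185  0.2527]
 [ 0.4574 -0.2267  0.2464]
 [ 0.46   -0.235   0.24  ]]
```

View pics/w10.png

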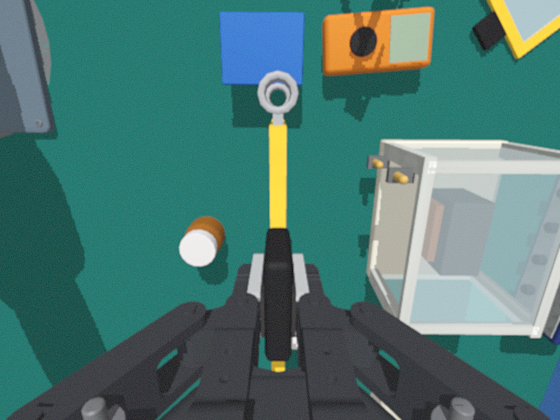

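```bash
python3 - <<'E'
from h import *
plan(now(),tp([.475,-.237,.19],1,0),12)
E
```

```text
N 12 row [-0.00691, 0.00349, 0.00944, -0.00104, 0.0007, 0.00022]
[[ 0.4358 -0.1613  0.2937]
 [ 0.4429 -0.1751  0.2749]
 [ 0.4499 -0.1889  0.256 ]
 [ 0.4571 -0.2027  0.2372]
 [ 0.4642 -0.2164  0.2183]
 [ 0.4714 -0.2301  0.1994]]
```

Request:
servo_tool --series '[-0.0069, 0.0034, 0.0094, -0.001, 0.0007, 0.0002, -0.0069, 0.0034, 0.0094, -0.001, 0.0007, 0.0002, -0.0069, 0.0034, 0.0094, -0.001, 0.0007, 0.0002, -0.0069, 0.0034, 0.0094, -0.001, 0.0007, 0.0002, -0.0069, 0.0034, 0.0094, -0.001, 0.0007, 0.0002, -0.0069, 0.0034, 0.0094, -0.001, 0.0007, 0.0002, -0.0069, 0.0034, 0.0094, -0.001, 0.0007, 0.0002, -0.0069, 0.0034, 0.0094, -0.001, 0.0007, 0.0002, -0.0069, 0.0034, 0.0094, -0.001, 0.0007, 0.0002, -0.0069, 0.0034, 0.0094, -0.001, 0.0007, 0.0002, -0.0069, 0.0034, 0.0094, -0.001, 0.0007, 0.0002, 0, 0, 0, 0, 0, 0]'

```text
t: 14.75
ee_pos: [0.476, -0.2381, 0.1867]
orientation: [[-0.018, 1.0, 0.0], [1.0, 0.018, 0.001], [0.001, 0.0, -1.0]]
contact_force: [-0.3, -0.7, -3.7]
width: 0.0114
```

```bash
python3 - <<'E'
from h import *
s=ctrl.observe();print(s['joint_positions'],s['contact_force'],s['wrist_torque'])
T=now();print(T)
f=grab_frame('wrist'); save(f,'w11.png'); np.savez('wrist11.npz',T=T,**f)
f2=grab_frame('scene'); np.savez('scene11.npz',**f2); f3=grab_frame('top'); np.savez('top11.npz',**f3)
cv2.imwrite('pics/w11z.png',cv2.resize(f['color'][50:190,230:430,::-1],None,fx=4,fy=4,interpolation=cv2.INTER_CUBIC))
cv2.imwrite('pics/s11z.png',cv2.resize(f2['color'][170:300,130:260,::-1],None,fx=4.5,fy=4.5,interpolation=cv2.INTER_CUBIC))
E
```

```text
[ 43.2596  25.7909 -31.2953 106.6851  16.5857  52.0537   5.2324] [-0.2823 -0.7266 -3.7168] [ 0.013   0.0197 -0.0102]
[[-0.0182  0.9998  0.0004  0.476 ]
 [ 0.9998  0.0182  0.0009 -0.2381]
 [ 0.0008  0.0004 -1.      0.1867]
 [ 0.      0.      0.      1.    ]]
```

View pics/w11.png

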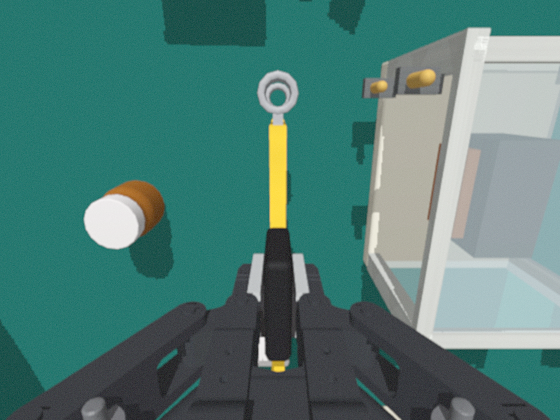

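View pics/w11z.png

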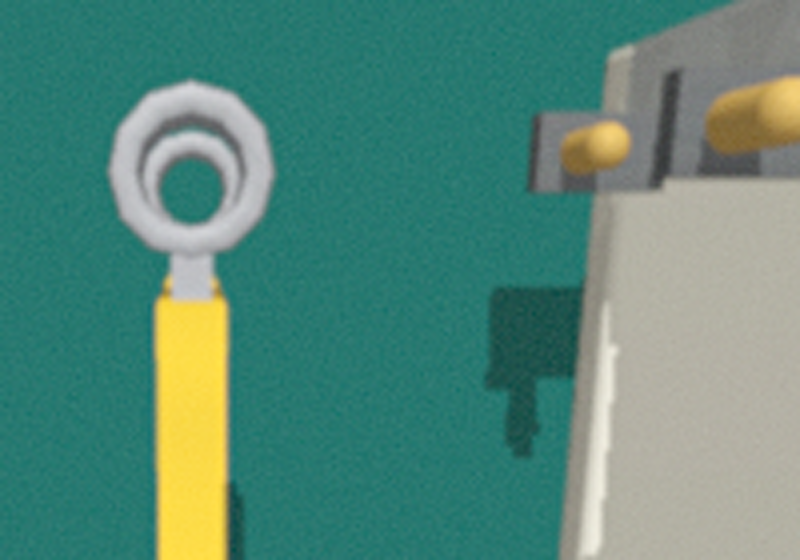

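View pics/s11z.png

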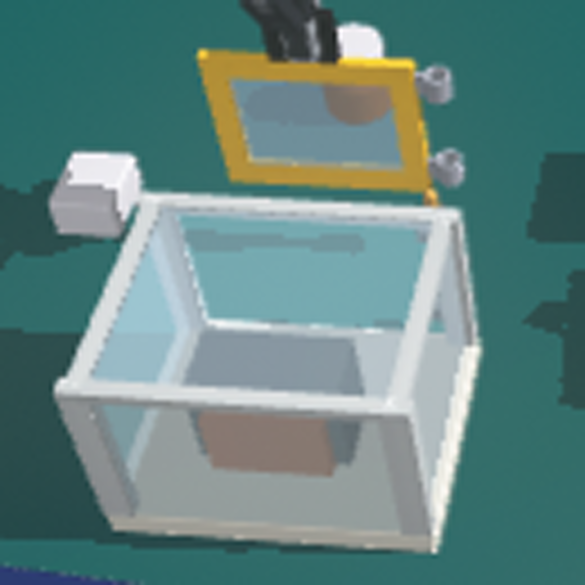

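```bash
cat >> h.py <<'E'
def ray_z(f,uv,z):
    fl,cx,cy=K(f); T=np.linalg.inv(f['world_to_cam']); d=T[:3,:3]@np.array([(uv[0]-cx)/fl,(uv[1]-cy)/fl,1]); o=T[:3,3]
    return o+d*(z-o[2])/d[2]
E
python3 - <<'E'
from h import *
f=np.load('wrist11.npz'); T=f['T']; G=np.load('G.npy'); D=T@np.linalg.inv(G)
print('door',D)
print('knuckle high top: meas',ray_z(f,(277.9,92),(D@[0,.09,.112,1])[2]),'pred',(D@[0,.09,.112,1])[:3])
up=ray_z(f,(426.3,76.8),.140); lo=ray_z(f,(382.3,86.3),.060); print('pins',up,lo)
E_=encl(); print('pin pred',(E_@[0,.09,.14,1])[:3])
print(np.linalg.inv(f['world_to_cam'])[:3,3], proj(f,(D@[0,.09,.112,1])[:3]),proj(f,(D@[0,.09,.012,1])[:3]))
for c in('scene11','top11'):
    g=np.load(c+'.npz'); print(c,'knuckle hi',proj(g,(D@[0,.09,.112,1])[:3]),'low',proj(g,(D@[0,.09,.032,1])[:3]),'pin',proj(g,up),proj(g,(E_@[0,.09,.14,1])[:3]))
    im=g['color']; 
g=np.load('top11.npz')
cv2.imwrite('pics/t11z.png',cv2.resize(g['color'][170:260,300:440,::-1],None,fx=5.5,fy=5.5,interpolation=cv2.INTER_CUBIC))
E
```

```text
door [[ 0.9998 -0.0185  0.0008  0.4756]
 [ 0.0185  0.9998  0.0005 -0.2435]
 [-0.0008 -0.0005  1.      0.0595]
 [ 0.      0.      0.      1.    ]]
knuckle high top: meas [ 0.4752 -0.1498  0.1715] pred [ 0.474  -0.1535  0.1715]
pins [ 0.559  -0.1389  0.14  ] [ 0.5601 -0.1393  0.06  ]
pin pred [ 0.5595 -0.1423  0.14  ]
[ 0.4751 -0.1562  0.3284] [[275.273  100.1496]] [[275.9857 102.5458]]
scene11 knuckle hi [[225.8236 185.9425]] low [[228.4986 204.6538]] pin [[225.9299 212.8344]] [[224.769  212.8774]]
top11 knuckle hi [[356.9873 225.0878]] low [[352.3599 228.4077]] pin [[347.4695 193.0024]] [[348.8183 192.7598]]
```

View pics/t11z.png

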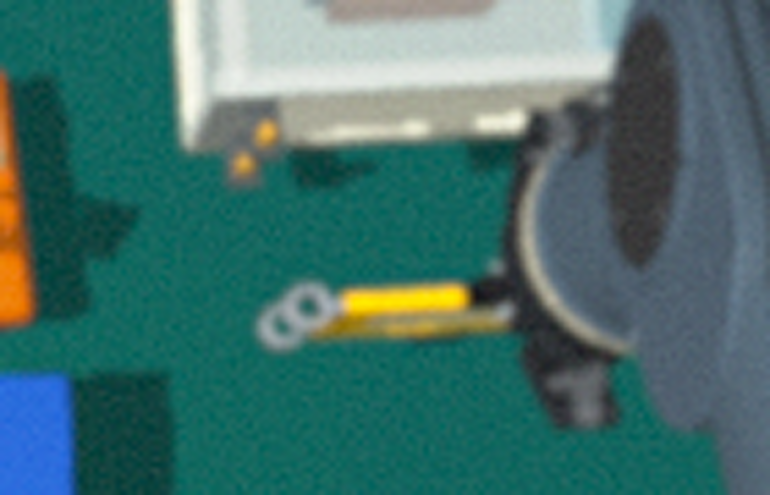

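```bash
python3 - <<'E'
from h import *
f=np.load('wrist11.npz')
cv2.imwrite('pics/k11.png',cv2.resize(f['color'][65:125,250:305,::-1],None,fx=10,fy=10,interpolation=cv2.INTER_CUBIC))
D=f['T']@np.linalg.inv(np.load('G.npy'))
for uv,zd in [((277.9,92),.112),((277.8,97.5),.012)]:
    p=ray_z(f,uv,(D@[0,.09,zd,1])[2]); print(((np.linalg.inv(D))@np.r_[p,1])[:3])
E
```

```text
[0.0013 0.0937 0.112 ]
[0.0014 0.0938 0.012 ]
```

View pics/k11.png

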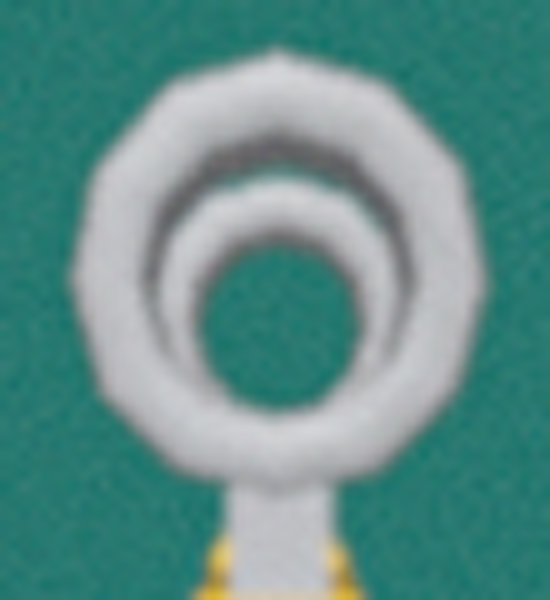

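Request:
servo_tool --series '[0.0012, 0.006, 0, 0, 0, 0, 0.0012, 0.007, 0, 0, 0, 0, 0.0012, 0.007, 0, 0, 0, 0, 0.0012, 0.007, 0, 0, 0, 0, 0.0012, 0.007, 0, 0, 0, 0, 0.0012, 0.007, 0, 0, 0, 0, 0.0012, 0.007, 0, 0, 0, 0, 0.0012, 0.006, 0, 0, 0, 0, 0, 0, 0, 0, 0, 0]'

```text
t: 15.65
ee_pos: [0.5385, -0.2218, 0.1927]
orientation: [[-0.023, 1.0, 0.008], [1.0, 0.023, -0.001], [-0.001, 0.008, -1.0]]
contact_force: [0.7, 0.5, -3.6]
width: 0.011
```

```bash
python3 - <<'E'
from h import *
s=ctrl.observe();print(s['contact_force'],s['wrist_torque'])
f=grab_frame('wrist'); T=now();print(T); np.savez('wrist12.npz',T=T,**f)
cv2.imwrite('pics/w12z.png',cv2.resize(f['color'][50:140,240:360,::-1],None,fx=6.5,fy=6.5,interpolation=cv2.INTER_CUBIC))
E
```

```text
[ 0.7056  0.4738 -3.6412] [0.0244 0.0455 0.0055]
[[-0.0231  0.9997  0.0076  0.5379]
 [ 0.9997  0.0231 -0.0011 -0.222 ]
 [-0.0012  0.0076 -1.      0.1925]
 [ 0.      0.      0.      1.    ]]
```

View pics/w12z.png

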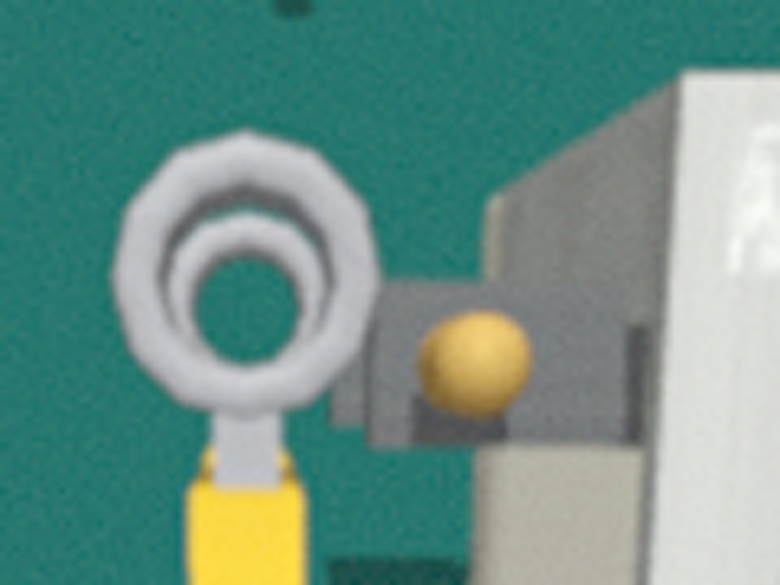

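```bash
cat >> h.py <<'E'
def rel(f,T,kn,up,yaw=1.0):
    D=T@np.linalg.inv(np.load('G.npy'))
    k=ray_z(f,kn,(D@[0,.09,.112,1])[2]); p=ray_z(f,up,.140)
    kd=(np.linalg.inv(D)@np.r_[k,1])[:3]
    # account for lean: knuckle axis at bottom-mid
    kl=(D@[kd[0],kd[1],.012,1])[:3]; kh=(D@[kd[0],kd[1],.092,1])[:3]
    print('kn door',kd,'ends lo',kl,'hi',kh,'pin',p,'to go hi',(p-kh)[:2],'lo',(p-kl)[:2])
    print('rot err',Ro.from_matrix(T[:3,:3].T@tp([0,0,0],yaw,0)[:3,:3]).as_rotvec())
    return p-(kl+kh)/2, T
E
python3 - <<'E'
from h import *
f=np.load('wrist12.npz'); 
d,T=rel(f,f['T'],(240+246/6.5,50+271/6.5),(313.5,105.7))
print('tool shift',T[:3,:3].T@np.r_[d[:2],0])
E
```

```text
kn door [0.0019 0.094  0.112 ] ends lo [ 0.538  -0.1336  0.0771] hi [ 0.5375 -0.1334  0.1571] pin [ 0.5592 -0.1393  0.14  ] to go hi [ 0.0217 -0.0058] lo [ 0.0212 -0.0056]
rot err [0.0076 0.0012 0.0057]
tool shift [-0.0062  0.0213  0.0002]
```

Request:
servo_tool --series '[-0.0015, 0.004, 0.001, 0.0025, 0.0006, 0.002, -0.0015, 0.004, 0.001, 0.0025, 0.0006, 0.002, -0.0015, 0.004, 0.001, 0.0025, 0, 0.0017, -0.0015, 0.004, 0.001, 0, 0, 0, 0, 0.004, 0, 0, 0, 0, 0, 0, 0, 0, 0, 0, 0, 0, 0, 0, 0, 0]'

```text
t: 16.28
ee_pos: [0.5588, -0.2296, 0.1874]
orientation: [[-0.015, 1.0, -0.003], [1.0, 0.015, -0.0], [-0.0, -0.003, -1.0]]
contact_force: [-0.8, -1.0, -4.0]
width: 0.0111
```

```bash
python3 - <<'E'
from h import *
s=ctrl.observe();print(s['contact_force'],s['wrist_torque'])
f=grab_frame('wrist'); T=now(); np.savez('wrist13.npz',T=T,**f)
print(T[:3,3])
cv2.imwrite('pics/w13z.png',cv2.resize(f['color'][50:140,240:360,::-1],None,fx=6.5,fy=6.5,interpolation=cv2.INTER_CUBIC))
d,T=rel(f,T,(278,92),proj(f,[.5592,-.1393,.140])[0]); print('shift',T[:3,:3].T@np.r_[d[:2],0])
g=grab_frame('top'); cv2.imwrite('pics/t13z.png',cv2.resize(g['color'][170:230,310:400,::-1],None,fx=8,fy=8,interpolation=cv2.INTER_CUBIC))
E
```

```text
[-0.776  -1.0402 -3.9952] [-0.0226  0.035   0.0092]
[ 0.5588 -0.2295  0.1875]
kn door [0.0013 0.0936 0.112 ] ends lo [ 0.5579 -0.1414  0.0721] hi [ 0.5582 -0.1412  0.1521] pin [ 0.5592 -0.1393  0.14  ] to go hi [0.001  0.0019] lo [0.0013 0.0021]
rot err [-0.0028  0.0002 -0.0024]
shift [ 0.002   0.0012 -0.    ]
```

View pics/w13z.png

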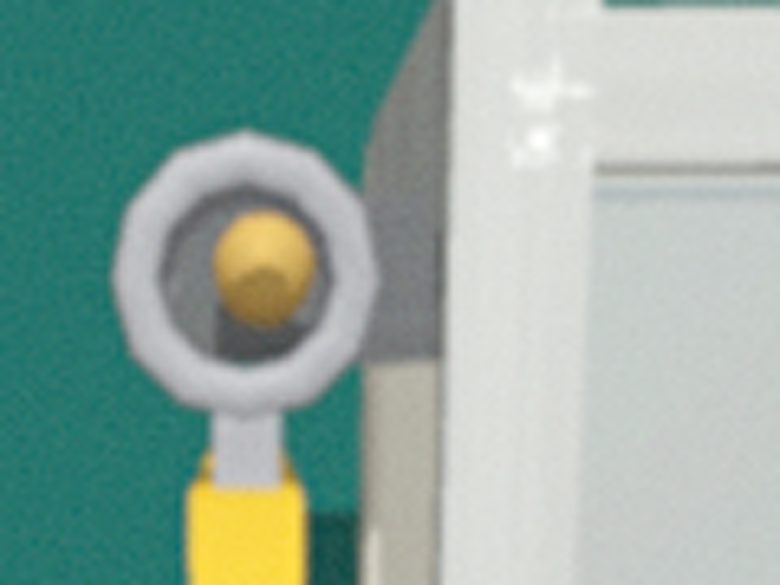

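View pics/t13z.png

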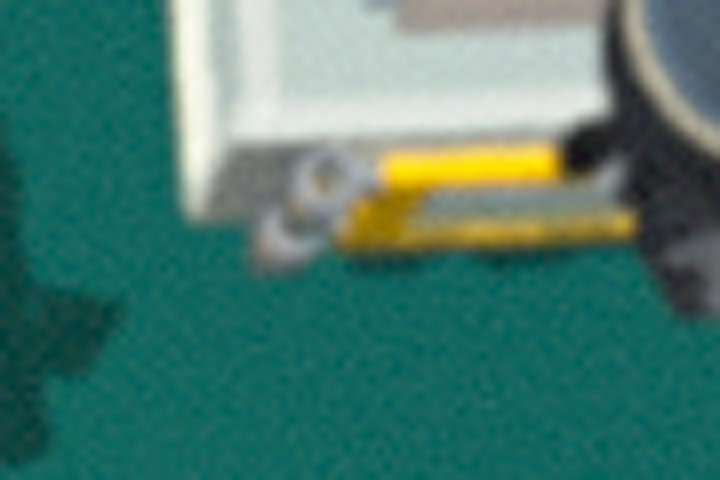

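```bash
python3 - <<'E'
from h import *
f=np.load('wrist13.npz')
d,T=rel(f,f['T'],(278,92),(280.8,90.3)); print('shift',T[:3,:3].T@np.r_[d[:2],0])
E
```

```text
kn door [0.0013 0.0936 0.112 ] ends lo [ 0.5579 -0.1414  0.0721] hi [ 0.5582 -0.1412  0.1521] pin [ 0.5598 -0.139   0.14  ] to go hi [0.0016 0.0022] lo [0.0019 0.0024]
rot err [-0.0028  0.0002 -0.0024]
shift [ 0.0023  0.0018 -0.    ]
```

Request:
servo_tool --series '[0.0011, 0.0008, 0, -0.0014, 0, -0.0012, 0.0011, 0.0008, 0, -0.0014, 0, -0.0012, 0, 0, 0, 0, 0, 0, 0, 0, 0, 0, 0, 0]'

```text
t: 16.72
ee_pos: [0.5599, -0.2268, 0.1878]
orientation: [[-0.018, 1.0, 0.0], [1.0, 0.018, -0.0], [-0.0, 0.0, -1.0]]
contact_force: [-0.1, -0.1, -3.4]
width: 0.0109
```

```bash
cat > look.py <<'E'
from h import *
import sys
n=sys.argv[1]
s=ctrl.observe();print(s['t'],s['contact_force'],s['wrist_torque'])
f=grab_frame('wrist'); T=now(); np.savez(f'wrist{n}.npz',T=T,**f)
print(T)
cv2.imwrite(f'pics/w{n}z.png',cv2.resize(f['color'][60:125,250:330,::-1],None,fx=9,fy=9,interpolation=cv2.INTER_CUBIC))
E
python3 look.py 14
```

```text
16.7167 [-0.1488 -0.1191 -3.3988] [-0.0689 -0.0112  0.033 ]
[[-0.0178  0.9998  0.0003  0.5599]
 [ 0.9998  0.0178 -0.0005 -0.2269]
 [-0.0005  0.0003 -1.      0.1879]
 [ 0.      0.      0.      1.    ]]
```

View pics/w14z.png

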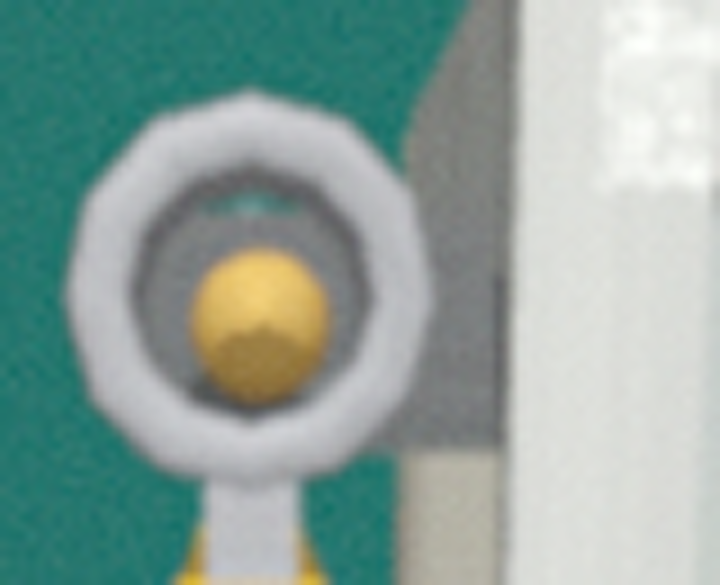

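```bash
python3 - <<'E'
from h import *
f=np.load('wrist14.npz')
d,T=rel(f,f['T'],(277.9,91.9),(278.9,95.6)); print('shift',T[:3,:3].T@np.r_[d[:2],0])
E
```

```text
kn door [0.0012 0.0937 0.112 ] ends lo [ 0.559  -0.1387  0.0725] hi [ 0.559  -0.1385  0.1525] pin [ 0.5597 -0.1392  0.14  ] to go hi [ 0.0007 -0.0007] lo [ 0.0007 -0.0005]
rot err [0.0003 0.0005 0.0003]
shift [-0.0006  0.0007  0.    ]
```

Request:
servo_tool --series '[-0.0005, 0.0007, 0.001, 0, 0, 0, 0, 0, 0.0015, 0, 0, 0, 0, 0, 0.0015, 0, 0, 0, 0, 0, 0.0015, 0, 0, 0, 0, 0, 0, 0, 0, 0]'

```text
t: 17.18
ee_pos: [0.5605, -0.2275, 0.1819]
orientation: [[-0.018, 1.0, 0.0], [1.0, 0.018, -0.001], [-0.001, 0.0, -1.0]]
contact_force: [-0.3, 0.3, -4.3]
width: 0.0113
```

```bash
python3 look.py 15
```

```text
17.1833 [-0.2944  0.2794 -4.2953] [-0.0418  0.017  -0.0501]
[[-0.0177  0.9998  0.0004  0.5606]
 [ 0.9998  0.0177 -0.0007 -0.2275]
 [-0.0007  0.0004 -1.      0.182 ]
 [ 0.      0.      0.      1.    ]]
```

View pics/w15z.png

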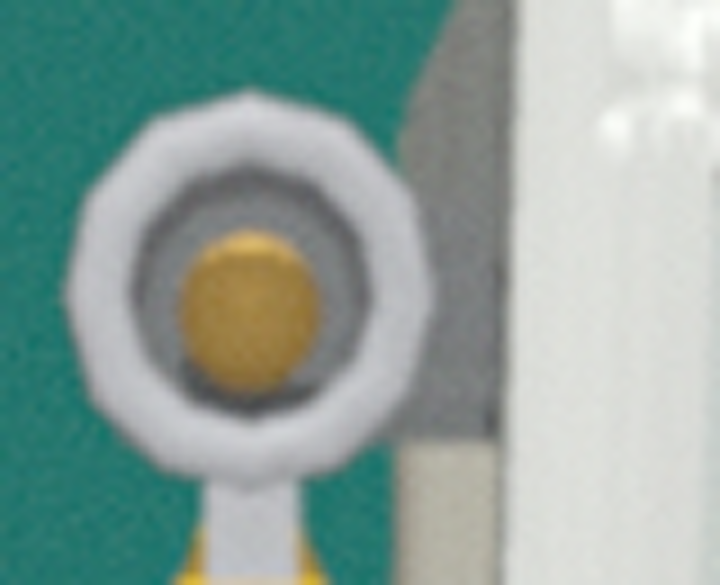

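```bash
python3 - <<'E'
from h import *
f=np.load('wrist15.npz')
d,T=rel(f,f['T'],(277.9,91.9),(277.8,93.7)); print('shift',T[:3,:3].T@np.r_[d[:2],0])
E
```

```text
kn door [0.0012 0.0937 0.112 ] ends lo [ 0.5597 -0.1393  0.0666] hi [ 0.5597 -0.1392  0.1466] pin [ 0.5597 -0.139   0.14  ] to go hi [-0.      0.0002] lo [0.0001 0.0003]
rot err [0.0004 0.0007 0.0002]
shift [ 0.0002  0.     -0.    ]
```

Aligned to about 0.3 mm. Lowering slowly.

Request:
servo_tool --series '[0.0001, 0, 0.0014, 0, 0, 0, 0, 0, 0.0014, 0, 0, 0, 0, 0, 0.0014, 0, 0, 0, 0, 0, 0.0014, 0, 0, 0, 0, 0, 0, 0, 0, 0]'

```text
t: 17.65
ee_pos: [0.5606, -0.2274, 0.1758]
orientation: [[-0.018, 1.0, 0.0], [1.0, 0.018, -0.001], [-0.001, 0.0, -1.0]]
contact_force: [0.5, -1.0, -3.7]
width: 0.0112
```

```bash
python3 look.py 16
```

```text
17.65 [ 0.4771 -0.9502 -3.6705] [-0.0199 -0.0023  0.0036]
[[-0.0176  0.9998  0.0005  0.5606]
 [ 0.9998  0.0176 -0.0007 -0.2274]
 [-0.0007  0.0005 -1.      0.1759]
 [ 0.      0.      0.      1.    ]]
```

View pics/w16z.png

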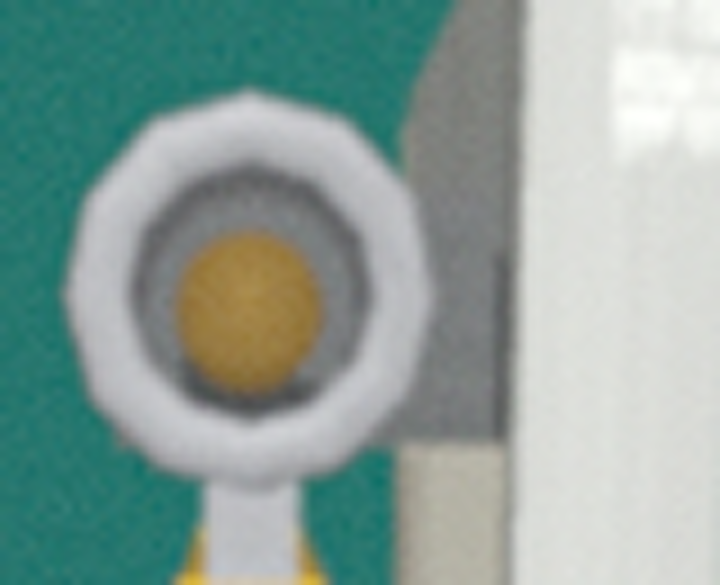

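Request:
servo_tool --series '[0, 0, 0.0014, 0, 0, 0, 0, 0, 0.0014, 0, 0, 0, 0, 0, 0.0014, 0, 0, 0, 0, 0, 0.0014, 0, 0, 0, 0, 0, 0.0014, 0, 0, 0, 0, 0, 0, 0, 0, 0]'

```text
t: 18.2
ee_pos: [0.5607, -0.2274, 0.1683]
orientation: [[-0.018, 1.0, 0.001], [1.0, 0.018, -0.001], [-0.001, 0.001, -1.0]]
contact_force: [0.2, 0.1, -3.5]
width: 0.0111
```

```bash
python3 look.py 17
```

```text
18.2 [ 0.1513  0.139  -3.5071] [-0.059  -0.0113  0.0106]
[[-0.0176  0.9998  0.0009  0.5608]
 [ 0.9998  0.0176 -0.0008 -0.2274]
 [-0.0008  0.0008 -1.      0.1684]
 [ 0.      0.      0.      1.    ]]
```

View pics/w17z.png

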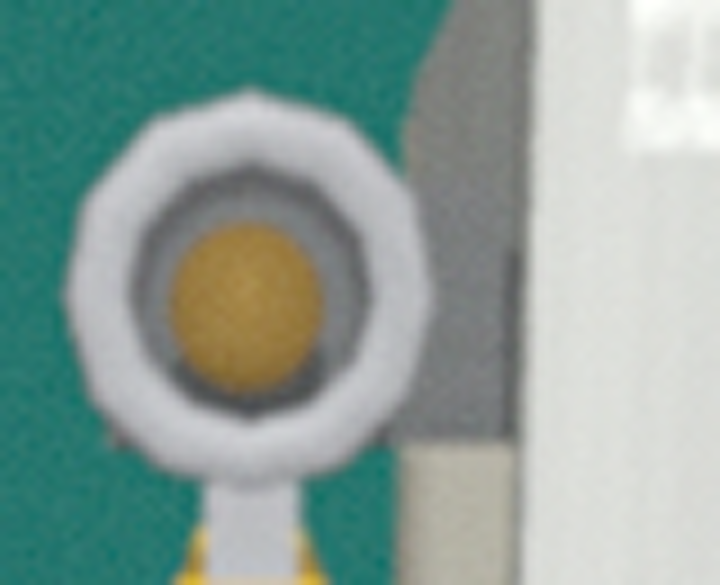

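Request:
servo_tool --series '[0, -0.0002, 0.0014, -0.0005, 0, 0, 0, 0, 0.0014, 0, 0, 0, 0, 0, 0.0014, 0, 0, 0, 0, 0, 0.0014, 0, 0, 0, 0, 0, 0, 0, 0, 0]'

```text
t: 18.67
ee_pos: [0.5606, -0.2275, 0.1624]
orientation: [[-0.018, 1.0, 0.002], [1.0, 0.018, -0.001], [-0.001, 0.002, -1.0]]
contact_force: [-0.4, 1.0, -3.8]
width: 0.0109
```

```bash
python3 look.py 18
```

```text
18.6667 [-0.445   0.9981 -3.8455] [-0.0202  0.0647 -0.0078]
[[-0.0176  0.9998  0.0017  0.5607]
 [ 0.9998  0.0176 -0.0009 -0.2275]
 [-0.0009  0.0017 -1.      0.1625]
 [ 0.      0.      0.      1.    ]]
```

View pics/w18z.png

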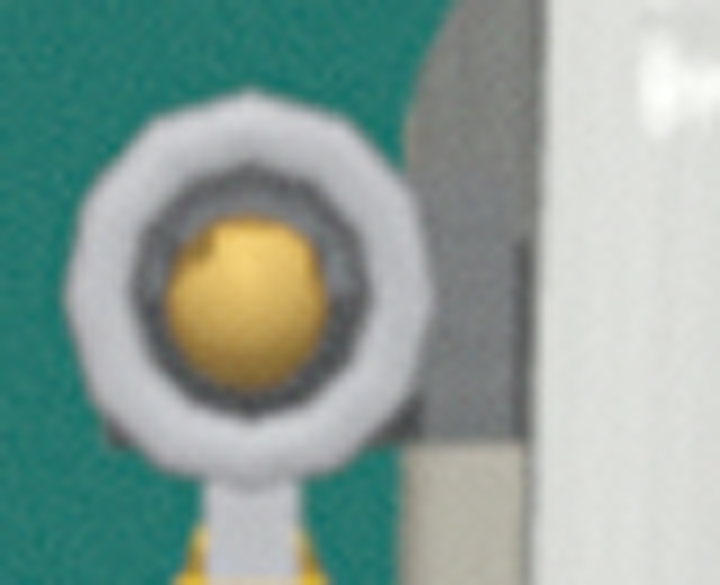

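Request:
servo_tool --series '[0, 0, 0.0008, 0.001, 0, 0, 0, 0, 0.0008, 0, 0, 0, 0, 0, 0.0008, 0, 0, 0, 0, 0, 0.0006, 0, 0, 0]'

```text
t: 19.05
ee_pos: [0.5609, -0.2275, 0.1594]
orientation: [[-0.018, 1.0, 0.001], [1.0, 0.018, -0.001], [-0.001, 0.001, -1.0]]
contact_force: [-0.7, -0.3, -3.9]
width: 0.0113
```

Request:
servo_tool --series '[0, 0, 0.0006, 0, 0, 0, 0, 0, 0.0005, 0, 0, 0]'

```text
t: 19.22
ee_pos: [0.5609, -0.2275, 0.1582]
orientation: [[-0.018, 1.0, 0.001], [1.0, 0.018, -0.001], [-0.001, 0.001, -1.0]]
contact_force: [0.1, -0.8, -2.6]
width: 0.011
```

Request:
servo_tool --series '[0, 0, 0.0005, 0, 0, 0, 0, 0, 0.0003, 0, 0, 0]'

```text
t: 19.38
ee_pos: [0.5609, -0.2276, 0.1574]
orientation: [[-0.018, 1.0, 0.001], [1.0, 0.018, -0.001], [-0.001, 0.001, -1.0]]
contact_force: [-0.9, -0.1, -0.7]
width: 0.0112
```

Request:
servo_tool --series '[0, 0, 0.0003, 0, 0, 0, 0, 0, 0, 0, 0, 0]'

```text
t: 19.55
ee_pos: [0.561, -0.2276, 0.1573]
orientation: [[-0.017, 1.0, 0.001], [1.0, 0.017, -0.001], [-0.001, 0.001, -1.0]]
contact_force: [-0.4, 0.0, -3.0]
width: 0.0114
```

```bash
python3 look.py 19; python3 - <<'E'
from h import *
f=grab_frame('scene'); cv2.imwrite('pics/s19z.png',cv2.resize(f['color'][180:260,180:270,::-1],None,fx=7,fy=7,interpolation=cv2.INTER_CUBIC))
E
```

```text
19.55 [-0.4323  0.0005 -2.9668] [0.2177 0.0935 0.0191]
[[-0.0175  0.9998  0.0014  0.561 ]
 [ 0.9998  0.0175 -0.0013 -0.2276]
 [-0.0013  0.0014 -1.      0.1574]
 [ 0.      0.      0.      1.    ]]
```

View pics/w19z.png

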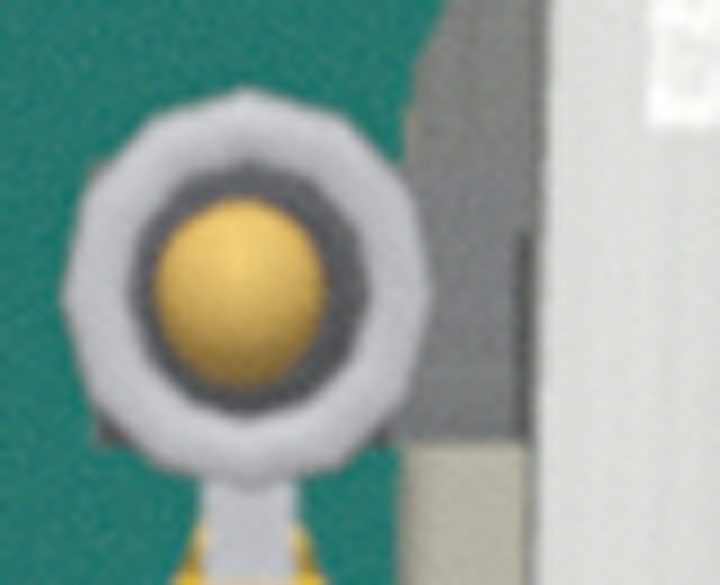

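View pics/s19z.png

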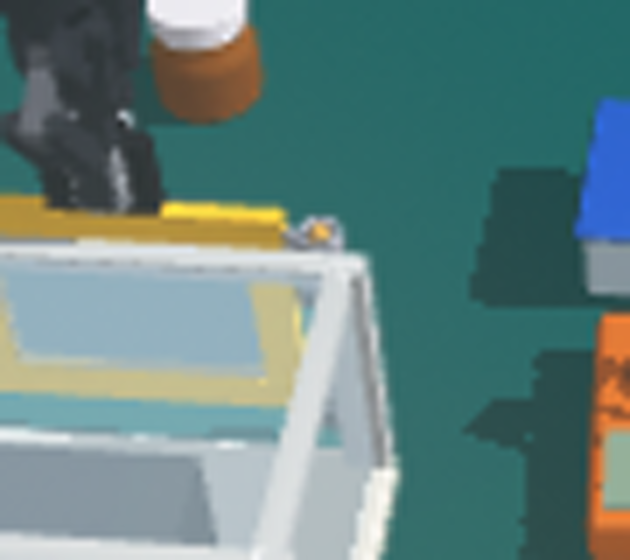

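Request:
servo_tool --series '[0, 0, 0.0004, 0, 0, 0, 0, 0, 0.0003, 0, 0, 0]'

```text
t: 19.82
ee_pos: [0.5612, -0.2277, 0.1572]
orientation: [[-0.017, 1.0, 0.002], [1.0, 0.017, -0.002], [-0.002, 0.002, -1.0]]
contact_force: [-1.7, -0.8, 1.7]
width: 0.0111
```

```bash
python3 look.py 20
```

```text
19.8167 [-1.6884 -0.7822  1.7215] [0.3892 0.4405 0.1375]
[[-0.0174  0.9998  0.0019  0.5611]
 [ 0.9998  0.0174 -0.0017 -0.2277]
 [-0.0018  0.0019 -1.      0.1572]
 [ 0.      0.      0.      1.    ]]
```

Request:
servo_tool --series '[0, 0, 0, 0, 0, 0, 0, 0, 0, 0, 0, 0, 0, 0, 0, 0, 0, 0]' --newtons 20

```text
t: 20.12
ee_pos: [0.5611, -0.2277, 0.1573]
orientation: [[-0.017, 1.0, 0.002], [1.0, 0.017, -0.002], [-0.002, 0.002, -1.0]]
contact_force: [-0.5, -0.4, -0.2]
width: 0.011
```

Request:
servo_tool --series '[0, 0, 0, 0, 0, 0, 0, 0, 0, 0, 0, 0, 0, 0, 0, 0, 0, 0, 0, 0, 0, 0, 0, 0, 0, 0, 0, 0, 0, 0]' --fingers 0.045

```text
t: 20.53
ee_pos: [0.5623, -0.2278, 0.1577]
orientation: [[-0.017, 1.0, 0.004], [1.0, 0.017, -0.002], [-0.002, 0.004, -1.0]]
contact_force: [-0.2, -0.3, -0.4]
width: 0.0446
```

```bash
python3 look.py 21; python3 - <<'E'
from h import *
f=grab_frame('wrist'); save(f,'w21.png')
f=grab_frame('scene'); cv2.imwrite('pics/s21z.png',cv2.resize(f['color'][170:290,140:270,::-1],None,fx=5,fy=5,interpolation=cv2.INTER_CUBIC))
E
```

```text
20.5333 [-0.2339 -0.3288 -0.3864] [-0.0162  0.0318 -0.0183]
[[-0.0175  0.9998  0.0045  0.5623]
 [ 0.9998  0.0175 -0.0021 -0.2278]
 [-0.0022  0.0044 -1.      0.1576]
 [ 0.      0.      0.      1.    ]]
```

View pics/w21.png

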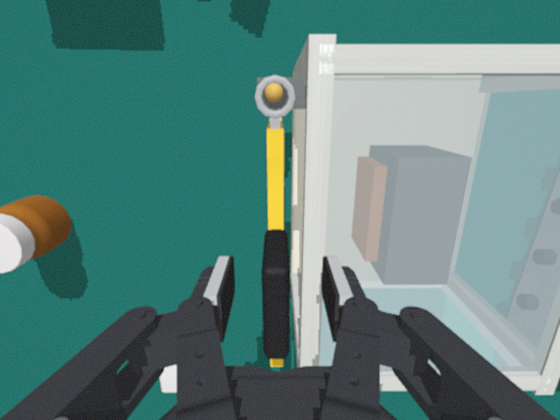

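View pics/s21z.png

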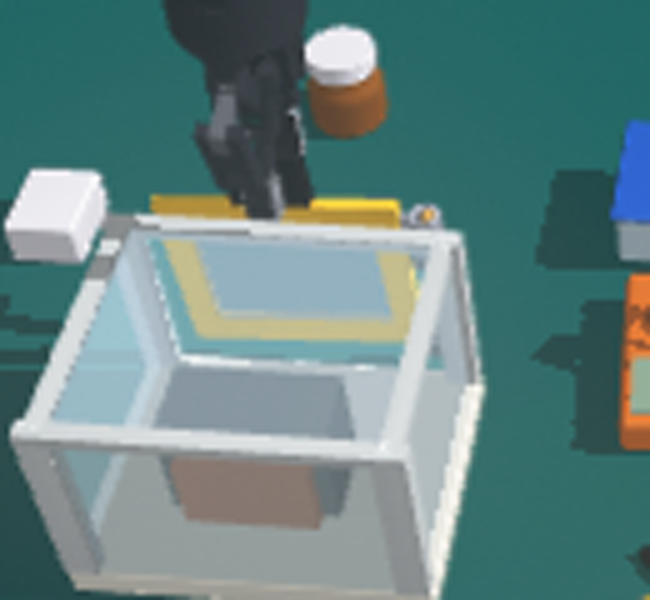

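Request:
servo_tool --series '[0, -0.0006, -0.004, 0.002, 0, 0, 0, -0.0006, -0.006, 0.002, 0, 0, 0, 0, -0.008, 0, 0, 0, 0, 0, -0.008, 0, 0, 0, 0, 0, -0.008, 0, 0, 0, 0, 0, -0.008, 0, 0, 0, 0, 0, -0.008, 0, 0, 0, 0, 0, -0.01, 0, 0, 0, 0, 0, -0.015, 0, 0, 0, 0, 0, -0.02, 0, 0, 0, 0, 0, -0.02, 0, 0, 0, 0, 0, -0.02, 0, 0, 0, 0, 0, 0, 0, 0, 0]'

```text
t: 21.77
ee_pos: [0.5607, -0.2269, 0.3071]
orientation: [[-0.018, 1.0, 0.002], [1.0, 0.018, -0.002], [-0.002, 0.002, -1.0]]
contact_force: [0.9, -0.8, 0.3]
width: 0.0448
```

```bash
python3 - <<'E'
from h import *
print(now()[:3,3],ctrl.observe()['contact_force'])
f=grab_frame('wrist'); save(f,'w22.png')
P=cloud(f); rgb=f['color'].astype(int)
y=(rgb[...,0]>180)&(rgb[...,1]>140)&(rgb[...,2]<90)&(P[...,2]>.12)&(P[...,2]<.17)&(abs(P[...,0]-.56)<.03)
q=P[y]; print('top edge z',np.percentile(q[:,2],[5,50,95]),np.degrees(np.polyfit(q[:,1],q[:,0],1)[0]),'slope z/y',np.polyfit(q[:,1],q[:,2],1)[0],q.min(0),q.max(0))
s=(rgb.max(-1)-rgb.min(-1)<20)&(abs(P[...,0]-.559)<.014)&(abs(P[...,1]+.139)<.014)&(P[...,2]>.13); print('knuckle top z',np.percentile(P[s][:,2],[10,50,90]),s.sum())
b=(rgb.max(-1)<50)&(abs(P[...,0]-.56)<.02)&(abs(P[...,1]+.23)<.04)&(P[...,2]>.16)&(P[...,2]<.22); print('tab top',np.percentile(P[b][:,2],[5,50,95]))
f=grab_frame('scene'); save(f,'s22.png')
f=grab_frame('top'); save(f,'t22.png')
E
```

```text
[ 0.5607 -0.2269  0.3071] [ 0.9178 -0.7654  0.3071]
top edge z [0.1413 0.147  0.149 ] -1.352600157941208 slope z/y 0.043505143022265186 [ 0.5558 -0.307   0.1318] [ 0.567  -0.1381  0.1502]
knuckle top z [0.1405 0.4485 0.4485] 528
tab top [0.1691 0.1866 0.1883]
```

View pics/w22.png

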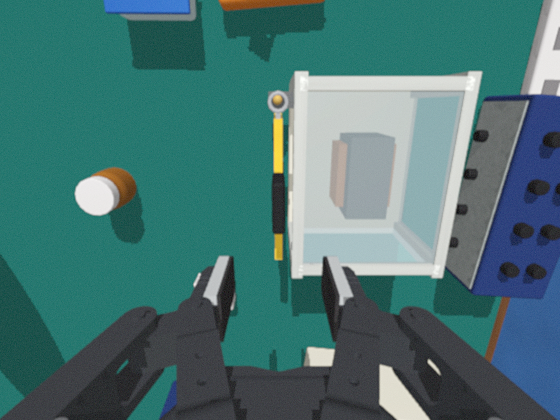

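View pics/s22.png

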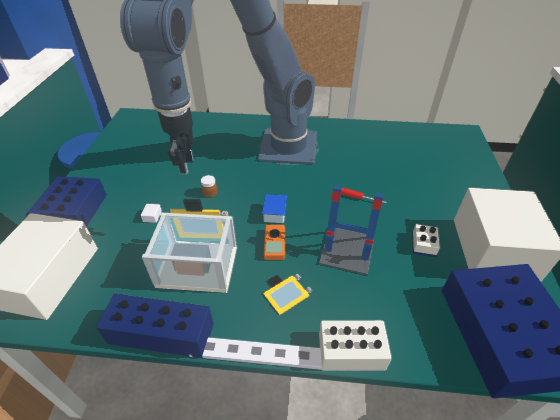

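```bash
python3 - <<'E'
from h import *
print(ctrl.observe()['t']); print(workorder.job_done())
E
```

```text
21.9167
the job is handed in; nothing more can be done
None
```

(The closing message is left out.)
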